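Load the press carriage behind its lock bar and index the lever

TASK

Load the bench press: pull the lock bar back to free the carriage, draw the carriage all the way out by its handle, and stand every flanged hub that is on the bench upright in the tray, one to a bay. Then ease the carriage fully home without slamming it, slide the lock bar fully across again, and finally click the index lever over one notch at a time, letting it rest about half a second in each notch, up to the notch with the long mark (the last but one) and not beyond. Leave everything else where it is.

Things in the scene. Friction and masses are not known exactly. Their poses are not given: they have to be found in the camera images.
- hub_a: steel flanged hub: round flange 56 mm across and 14 mm high, above it a round boss 32 mm across that reaches 55 mm above the underside; about 0.4 kg. Origin at the centre of the underside, z up when it stands. Between two and four of the four hubs are present; they stand on the bench to the right of the press, all alike; absent ones read None.
- hub_b: steel flanged hub: round flange 56 mm across and 14 mm high, above it a round boss 32 mm across that reaches 55 mm above the underside; about 0.4 kg. Origin at the centre of the underside, z up when it stands. Between two and four of the four hubs are present; they stand on the bench to the right of the press, all alike; absent ones read None.
- hub_c: steel flanged hub: round flange 56 mm across and 14 mm high, above it a round boss 32 mm across that reaches 55 mm above the underside; about 0.4 kg. Origin at the centre of the underside, z up when it stands. Between two and four of the four hubs are present; they stand on the bench to the right of the press, all alike; absent ones read None.
- hub_d: steel flanged hub: round flange 56 mm across and 14 mm high, above it a round boss 32 mm across that reaches 55 mm above the underside; about 0.4 kg. Origin at the centre of the underside, z up when it stands. Between two and four of the four hubs are present; they stand on the bench to the right of the press, all alike; absent ones read None.
- station: fixed bench press: dark base plate 250 x 620 mm, 12 mm thick, with rails along its y axis, and a green C-frame whose head (180 mm wide in x, from 35 to 185 mm in +y of the origin, underside 112 mm above the bench with its tooling) overhangs the carriage when that is home; the frame stands 412 mm high, its column from 170 to 280 mm in +y. Origin on the bench; its -y axis is the way the carriage comes out, its -x axis looks roughly at the robot. Turned by up to about 0.12 rad.
- carriage (a joint): loading carriage, slides on the rails: 0 = fully home under the head (hard stop), 0.23 m = fully out (hard stop), out along the station's -y. Drags with about 3 N. With the lock bar across it moves only 3 mm.
- carriage_handle (a point): middle of the carriage's bar handle: steel bar 14 mm thick and 100 mm long along the station's x, 85 mm above the bench, held by a leg at each end; 40 mm outside the tray wall, free below and above. Moves with the carriage; axes are the station's.
- tray_floor (a point): centre of the carriage tray's inner floor, 29 mm above the bench; the tray is 210 x 210 mm outside with 5 mm walls and a cross of 5 mm dividers making four square bays of 97 mm; walls and dividers stand 19 mm above the floor. Moves with the carriage; axes are the station's.
- lock_bar (a joint): lock bar (square steel bolt with a black upright knob, on the robot's side of the base): 0 = across, locking the carriage home; 0.04 m = fully withdrawn, towards the station's -x. Drags with about 2 N and stays where it is left. It goes back across only when the carriage is within 3 mm of home; the lug on the tray's side stops it otherwise, and a bar that is across likewise blocks the carriage from coming home.
- lock_knob (a point): on the lock bar's knob, 82 mm above the bench: an upright round knob 24 mm across, from 51 to 98 mm above the bench; the fixed guide block beside it, 18 mm from the knob's axis on the +x side when locked, is 56 mm high; moves with the lock bar. Axes are the station's.
- index_lever (a joint): angle of the index lever (rad). Six sprung notches at 0, 0.28, 0.56, 0.84, 1.12 and 1.40; 1.40 is at the end stop. 0 leans 0.70 rad towards the unit's -y (to the robot's right), upright would be 0.70, and it grows as the lever swings over to the unit's +y (left). It starts in the first or second notch. About 6 to 10 N at the thumb pad takes it over to the next notch. The long mark is the fifth notch, 1.12.
- lever_tip (a point): centre of the black thumb pad at the end of the index lever, 85 mm from the pivot; the pad is 22 mm wide along the unit's x (the pivot axis), 14 mm thick in the swing direction and 34 mm long along the lever. Moves with the lever.
- lever_pivot (a point): pivot of the index lever, 62 mm above the bench, fixed on the green index unit (80 x 130 mm, 117 mm high: two green round cheeks of 55 mm radius about the pivot, 19 to 37 mm either side of the lever, with six white marks across their rims and down their outer faces, the long one at the last notch but one). Axes are the unit's: the lever swings about x; turned by up to about 0.25 rad.
- bay_0 (a point): centre of the floor of the tray bay on the station's -x, -y side; moves with the carriage, axes are the station's
- bay_1 (a point): centre of the floor of the tray bay on the station's +x, -y side; moves with the carriage, axes are the station's
- bay_2 (a point): centre of the floor of the tray bay on the station's -x, +y side; moves with the carriage, axes are the station's
- bay_3 (a point): centre of the floor of the tray bay on the station's +x, +y side; moves with the carriage, axes are the station's
- bearing_ring: bystander, leave alone: plain steel bearing ring without boss, 62 mm across, 36 mm bore, 16 mm high; origin under its centre
- gear_blank: bystander, leave alone: plain flat steel disc without boss, 68 mm across, 18 mm high; origin under its centre
- oil_bottle: bystander, leave alone: white plastic bottle with black cap, 40 mm across, 100 mm high; origin under its centre
- grease_tin: bystander, leave alone: bare metal tin, 70 mm across, 70 mm high; origin under its centre
- wrench: bystander, leave alone: steel wrench lying flat, along its x axis
- screwdriver: bystander, leave alone: screwdriver lying flat, along its x axis
Things that resemble listed ones, but are neither listed nor needed, are in the scene too. There is more than one size of the part that bears index_lever; the job needs the smaller.

How it is judged (in metres and radians):
On the way, in this order (a step that is already met when the one before it is completed fails the run):
1. the lock bar is drawn back at least 30 mm (value of joint lock_bar above 0.03 m), for 0.2 s.
2. the carriage is fully out (within 10 mm) (value of joint carriage above 0.22 m), for 0.2 s.
3. every hub present stands upright on the tray floor, let go, with the carriage still out (x of hub_a in the frame of tray_floor between -0.08 and 0.08 m and y of hub_a in the frame of tray_floor between -0.08 and 0.08 m and z of hub_a in the frame of tray_floor between -0.004 and 0.006 m and angle between each of hub_a, hub_b, hub_c, hub_d's own z axis and vertical below 0.12 rad and linear speed of each of hub_a, hub_b, hub_c, hub_d below 0.03 m/s and contact force between the fingers and hub_a below 0.3 N and x of hub_b in the frame of tray_floor between -0.08 and 0.08 m and y of hub_b in the frame of tray_floor between -0.08 and 0.08 m and z of hub_b in the frame of tray_floor between -0.004 and 0.006 m and contact force between the fingers and hub_b below 0.3 N and x of hub_c in the frame of tray_floor between -0.08 and 0.08 m and y of hub_c in the frame of tray_floor between -0.08 and 0.08 m and z of hub_c in the frame of tray_floor between -0.004 and 0.006 m and contact force between the fingers and hub_c below 0.3 N and x of hub_d in the frame of tray_floor between -0.08 and 0.08 m and y of hub_d in the frame of tray_floor between -0.08 and 0.08 m and z of hub_d in the frame of tray_floor between -0.004 and 0.006 m and contact force between the fingers and hub_d below 0.3 N and value of joint carriage above 0.2 m), for 0.3 s.
4. the carriage is fully home (within 5 mm) (value of joint carriage below 0.005 m), for 0.2 s.
5. the lock bar is across again (within 6 mm) (value of joint lock_bar below 0.006 m and value of joint carriage below 0.005 m), for 0.2 s.
6. the index lever rests in the third notch (value of joint index_lever between 0.46 and 0.66 rad and velocity of joint index_lever between -0.3 and 0.3 rad/s), for 0.25 s.
7. the index lever rests in the fourth notch (value of joint index_lever between 0.74 and 0.94 rad and velocity of joint index_lever between -0.3 and 0.3 rad/s), for 0.25 s.
8. the index lever rests in the fifth notch, at the long mark (value of joint index_lever between 1.02 and 1.22 rad and velocity of joint index_lever between -0.3 and 0.3 rad/s), for 0.25 s.
At the end, for the whole second after the job is handed in: Every hub present stands upright (within 0.12 rad) and at rest on the tray floor, let go; the carriage is within 5 mm of home; the lock bar is within 6 mm of fully across; the index lever rests in the fifth notch (1.12 rad within 0.1) (all of step 5 and all of step 8 and x of hub_a in the frame of tray_floor between -0.08 and 0.08 m and y of hub_a in the frame of tray_floor between -0.08 and 0.08 m and z of hub_a in the frame of tray_floor between -0.004 and 0.006 m and angle between each of hub_a, hub_b, hub_c, hub_d's own z axis and vertical below 0.12 rad and linear speed of each of hub_a, hub_b, hub_c, hub_d below 0.03 m/s and contact force between the fingers and hub_a below 0.3 N and x of hub_b in the frame of tray_floor between -0.08 and 0.08 m and y of hub_b in the frame of tray_floor between -0.08 and 0.08 m and z of hub_b in the frame of tray_floor between -0.004 and 0.006 m and contact force between the fingers and hub_b below 0.3 N and x of hub_c in the frame of tray_floor between -0.08 and 0.08 m and y of hub_c in the frame of tray_floor between -0.08 and 0.08 m and z of hub_c in the frame of tray_floor between -0.004 and 0.006 m and contact force between the fingers and hub_c below 0.3 N and x of hub_d in the frame of tray_floor between -0.08 and 0.08 m and y of hub_d in the frame of tray_floor between -0.08 and 0.08 m and z of hub_d in the frame of tray_floor between -0.004 and 0.006 m and contact force between the fingers and hub_d below 0.3 N); the robot touches nothing.
It fails at once if a bystander is moved more than 30 mm (distance of any of bearing_ring, gear_blank, oil_bottle, grease_tin, wrench, screwdriver from where it was at the start of the episode above 0.03 m).
It fails at once if the carriage is slammed home (faster than 0.35 m/s) (velocity of joint carriage below -0.35 m/s).
It fails at once if the index lever goes past the long mark (beyond 1.28 rad) (value of joint index_lever above 1.28 rad).
Of hub_a, hub_b, hub_c, hub_d only 2 to 4 are there at a start; the rules pass over those that are not, and their reading is None.
At some moment in a run one of hub_a, hub_b, hub_c, hub_d may be knocked a few centimetres aside while the robot is not near it.
It also fails if it takes over 210 s, if anything falls off the work surface, if the arm or the gripper's body presses on something with over 40 N, if the wrist force passes 120 N, or if a joint passes its speed limit or range.

ROBOT

A 6-joint arm with a two-finger parallel gripper is mounted at the origin on the work surface. World frame = base frame: x ahead of the robot, y to its left, z up, the work surface at z = 0. Lengths are in mm, angles in rad, forces in N, time in s.
With the tool pointing down it reaches from about 350 to 875 mm from the base axis. Payload 4.2 kg.
Tool frame: the origin (TCP) lies at the very end of the fingers, on their centre line; the grasp point (between the pads) lies 19 mm behind it (arm.grip_point_offset is the distance from the TCP to the grasp point, in mm); z points along the fingers, y is the direction in which the jaws open and shut (so a half turn about z gives the same grasp; the last joint's range is limited). The gripper opens to 85 mm and grips with 20 to 120 N. Pads are 22 mm wide; open, the fingers measure 114 mm over their backs; the gripper's body (76 mm by 85 mm) begins 54 mm behind the grasp point. The pads swing forward as they close: fully open they stand 13 mm farther back than shut.
Start: joints at [-0.912, 0.385, 0.008, 0, -1.194, -0.259], TCP at [243.284, -575.684, 231.312] pointing down, gripper open.
Joint ranges: [-3.14, 3.14], [-1.21, 2.06], [-1.07, 1.41], [-3.16, 2.05], [-2.99, -0.16], [-3.1, 3.1]. Speed limits (rad/s): [2.79, 2.79, 3.14, 3.14, 3.14, 3.14].

INTERFACE

Orientations are given as a unit quaternion [x, y, z, w].
In Python, from bench import arm gives the robot as it stands.
- The arm moves only by the tool drive_tool, never from a script. Its argument "steps" is a list of rows, each a list of 5 numbers: the shift along the tool's x, y, z in m, then the turn about the tool's z in degrees, then the finger opening in m, from 0 to 0.0854. A call has 1 to 20 rows; each row shifts and turns the commanded pose from where the row before left it, along the tool's axes as they then stand; what a row does not reach is not made up. A row lasts 1/10 s, in which the tool goes at most 50 mm and 8.59 degrees, less where a joint would pass 70% of its speed; a pose out of reach is approached as far as the arm can. A call is refused whole if a number of a shift passes 0.05 or a number of a turn 8.59, either way. A call with a gripper value outside its range is refused whole. The fingers move at their own pace and stop on an object; the grip force is fixed at half the most. Time passes only in rows, so rows that do not move let the fingers close. It gives the time, the measured TCP pose, the force and the opening at its end, in the units of the state.
- arm.read_state(): the state, without advancing time (a new reading comes with each control period).
- arm.get_image(name): name is "side" or "top" or "wrist"; returns (picture, depth): 400x640x3 uint8, blue, green, red; 400x640 float32, mm along the optical axis (not along the pixel's ray), 0 where there is no reading.
- arm.camera_params(name): a dict with "K" (3x3 intrinsics, pixels), "dist" ([k1, k2, p1, p2, k3] as OpenCV has them; the pictures are not rectified), "world_to_cam" (4x4, takes a point from world to camera coordinates); the wrist camera has in their place "mount" (4x4, takes a point from camera to tool coordinates, whose origin is the TCP and whose axes are the flange's). Camera axes: x right, y up, looking along -z (the intrinsics and any distortion apply to the point x, -y, -z); pixel columns grow to the right and rows downward; lengths in mm; the calibration is good to about 2 mm. A picture is of the moment at which its call begins: read the wrist's pose just before it. camera_params takes no time and is no camera call.
- arm.job_done(): hands the job in, once; it reports no verdict.
The state is a dict: "clock": time; "joints": joint angles; "joint_vel": joint speeds; "joint_efforts": joint torques, N m; "position": TCP position; "ee_rot": TCP orientation; "contact_force": force on the tool from outside, world axes, zero at the start; "wrist_torque": the same for the moment, N m; "gripper_width": finger opening in mm.
Only numpy, scipy, OpenCV 4.12 (cv2) and the standard library are available. Lean on these libraries where they do the work, as an engineer would, in place of code of your own. Each camera call takes 0.05 s, during which the arm holds its last target.

## Working session

There is one attempt and no reset: what is moved stays moved. The work goes in short steps, Python scripts to look and compute and a tool call to move; the robot and the scene stay as the last step left them, time stands still between calls to the robot, and variables do not carry over. Pictures are saved under pics/ and viewed, and the job is handed in when it is done.

Besides the shell and the picture viewer there is one more tool, called after "Request:" as name(argument=value, ...), one argument or row to a line, values as JSON. drive_tool: Moves the arm, as the interface text tells. Its arguments: {"type":"object","properties":{"steps":{"type":"array"}},"required":["steps"]}

```bash
ls; mkdir -p pics; cat > h.py <<'E'
import numpy as np, cv2
from bench import arm
from scipy.spatial.transform import Rotation as R
def w2c(name):
    p=arm.camera_params(name)
    if 'world_to_cam' in p: return p,np.array(p['world_to_cam'])
    s=arm.read_state(); T=np.eye(4); T[:3,:3]=R.from_quat(s['ee_rot']).as_matrix(); T[:3,3]=s['position']
    return p,np.linalg.inv(T@np.array(p['mount']))
def grab(name):
    p,M=w2c(name); im,d=arm.get_image(name); return np.array(im),np.array(d),p,M
def world(d,p,M):
    h,w=d.shape; u,v=np.meshgrid(np.arange(w),np.arange(h))
    K=np.array(p['K'],float); D=np.array(p['dist'],float)
    n=cv2.undistortPoints(np.stack([u,v],-1).reshape(-1,1,2).astype(np.float64),K,D).reshape(h,w,2)
    P=np.stack([n[...,0]*d,-n[...,1]*d,-d],-1)
    Mi=np.linalg.inv(M); W=P@Mi[:3,:3].T+Mi[:3,3]
    W[d<=0]=np.nan; return W
def proj(pts,p,M):
    P=np.atleast_2d(pts)@M[:3,:3].T+M[:3,3]; P=P*[1,-1,-1]
    return cv2.projectPoints(P,np.zeros(3),np.zeros(3),np.array(p['K'],float),np.array(p['dist'],float))[0].reshape(-1,2)
E
python3 - <<'E'
from h import *
print(arm.read_state())
for n in ('side','top','wrist'):
    im,d,p,M=grab(n); cv2.imwrite(f'pics/{n}0.png',im); np.savez(f'{n}0.npz',im=im,d=d,M=M,W=world(d,p,M)); print(n,p['K'],M.round(2).tolist(),p['dist'], p.get('mount'))
E
```

```text
pics
{'clock': 0.0, 'joints': array([-9.12379051e-01,  3.85542386e-01,  6.62736850e-03, -5.09453605e-04,
       -1.19398685e+00, -2.58597230e-01]), 'joint_vel': array([-0.00068557, -0.00015264, -0.00170047,  0.00197971, -0.00074402,
       -0.00213797]), 'joint_efforts': array([ 3.56147775e-04, -3.92288733e+01,  1.88400686e+01,  4.18607578e+00,
       -4.62995900e-03, -1.60790353e-05]), 'position': array([ 243.07515318, -575.16224672,  230.22918341]), 'ee_rot': array([-1.98488924e-01,  9.80102537e-01,  1.04882655e-03, -2.53663812e-04]), 'contact_force': array([ 0.0626402 ,  0.44022836, -0.79360159]), 'wrist_torque': array([-0.00593314, -0.01319475, -0.02659856]), 'gripper_width': 85.48582009804551}
side [[442.54119335   0.         326.99484148]
 [  0.         442.54119335 201.7978988 ]
 [  0.           0.           1.        ]] [[-0.01, -1.0, 0.02, -93.72], [0.62, 0.01, 0.78, -403.58], [-0.78, 0.02, 0.62, -911.49], [0.0, 0.0, 0.0, 1.0]] [0.01021656 0.         0.         0.         0.        ] None
top [[366.91691997   0.         322.60303396]
 [  0.         366.91691997 198.79643719]
 [  0.           0.           1.        ]] [[-0.02, -1.0, -0.01, -77.26], [1.0, -0.02, 0.06, -506.45], [-0.06, -0.01, 1.0, -1117.39], [0.0, 0.0, 0.0, 1.0]] [-0.06515646  0.          0.          0.          0.        ] None
wrist [[295.21080712   0.         321.74159655]
 [  0.         295.21080712 200.76113963]
 [  0.           0.           1.        ]] [[-0.39, 0.92, 0.0, 623.3], [-0.87, -0.37, -0.32, 42.17], [-0.3, -0.13, 0.95, -380.75], [0.0, 0.0, 0.0, 1.0]] [0.00625852 0.         0.         0.         0.        ] [[-1.15377012e-03  9.47083240e-01  3.20985988e-01  8.30908736e+01]
 [ 9.99998923e-01  8.01480839e-04  1.22964808e-03  1.17807303e+00]
 [ 9.07314973e-04  3.20987061e-01 -9.47083145e-01 -1.43151981e+02]
 [ 0.00000000e+00  0.00000000e+00  0.00000000e+00  1.00000000e+00]]
```

View pics/top0.png

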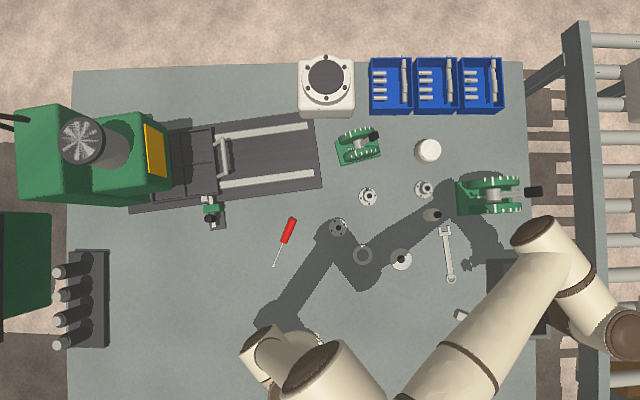

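View pics/side0.png

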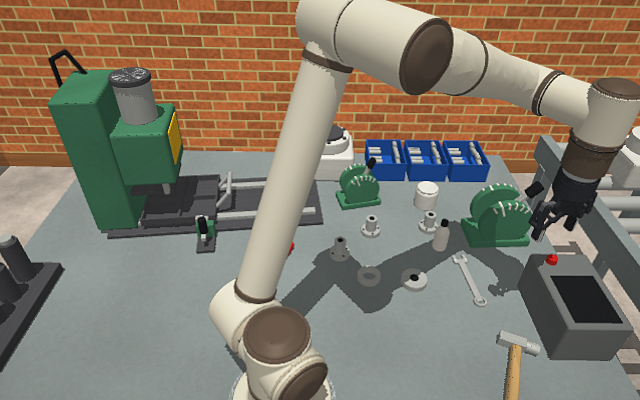

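View pics/wrist0.png

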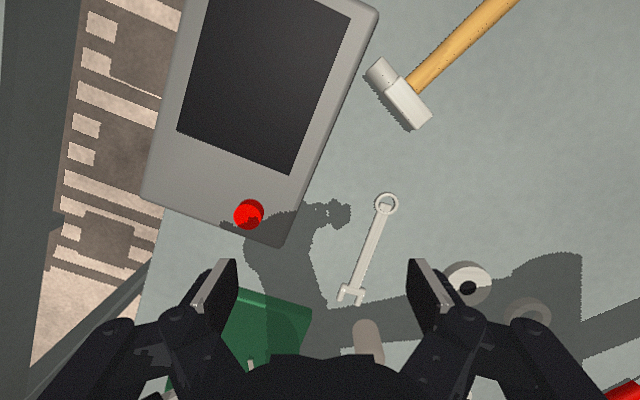

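Top view: the press is on the left with the lock knob at (210,207) and the carriage handle at (222,155). Hubs are at (368,196), (424,188) and (338,228). They could be confused with the ring and disc at (362,254)/(401,258), the tin at (428,149) and the bottle at (432,215). The small index unit is at (358,147) and the big decoy at (490,195). I'll check these in close crops and by depth.

```bash
python3 - <<'E'
from h import *
z=np.load('top0.npz'); im=z['im'];W=z['W']
c=cv2.resize(im[95:280,120:330],None,fx=3.8,fy=3.2,interpolation=cv2.INTER_CUBIC); c=cv2.resize(im[95:235,120:330],None,fx=3.8,fy=3.8,interpolation=cv2.INTER_CUBIC);cv2.imwrite('pics/c1.png',c)
c=cv2.resize(im[115:275,325:525],None,fx=3.7,fy=3.7,interpolation=cv2.INTER_CUBIC);cv2.imwrite('pics/c2.png',c)
for n,(u,v) in dict(h1=(368,196),h2=(424,188),h3=(338,228),ring=(362,254),disc=(401,258),tin=(428,149),bot=(432,215),knob=(210,207),handle=(222,155)).items():
    w=W[v-9:v+10,u-9:u+10].reshape(-1,3); w=w[np.isfinite(w[:,2])]
    zm=w[:,2].max(); t=w[w[:,2]>zm-6]; print(n,zm.round(1),np.percentile(w[:,2],5).round(1),t.mean(0).round(1),len(t))
# bench plane
for (u,v) in [(300,250),(250,300),(380,220),(150,300),(400,120)]: print(W[v,u].round(1))
E
```

```text
h1 59.1 -3.1 [ 511.3 -223.1   55.2] 58
h2 61.1 -3.2 [ 530.4 -398.2   57. ] 33
h3 59.3 -2.9 [ 418.  -130.1   55.3] 57
ring 21.1 -3.5 [ 334.8 -204.6   16.8] 88
disc 22.8 1.8 [ 318.5 -322.9   18.6] 189
tin 74.0 44.0 [ 644.2 -405.1   69.9] 197
bot 102.9 -3.2 [ 451.8 -413.6   99.2] 35
knob 102.0 -1.6 [457.6 244.   98.2] 10
handle 95.2 7.9 [633.2 201.4  91.2] 53
[ 3.478e+02 -1.240e+01 -1.000e-01]
[194.  146.1  -4.8]
[ 437.  -263.3   -1.8]
[ 1.954e+02  4.635e+02 -3.000e-01]
[ 754.  -335.9   -2.5]
```

View pics/c1.png

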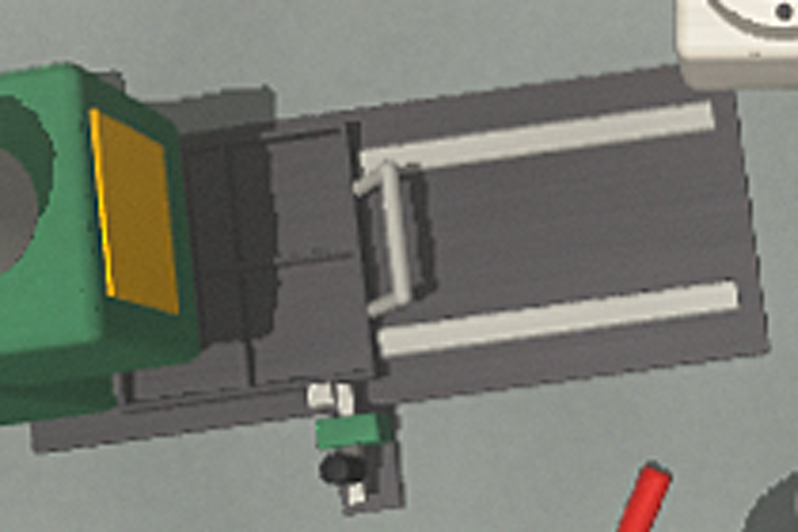

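View pics/c2.png

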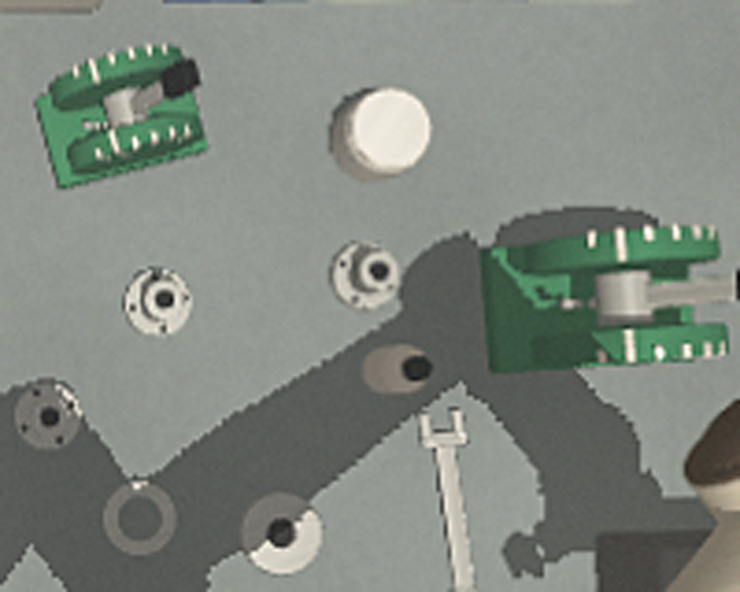

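Request:
drive_tool(
  steps=[
    [0, 0, -0.04, 0, 0.085],
    [0, 0, -0.04, 0, 0.085],
    [-0.0325, 0.0365, 0, 0, 0.085],
    [-0.0325, 0.0365, 0, 0, 0.085],
    [-0.0325, 0.0365, 0, 0, 0.085],
    [-0.0325, 0.0365, 0, 0, 0.085],
    [-0.0325, 0.0365, 0, 0, 0.085],
    [-0.0325, 0.0365, 0, 0, 0.085],
    [-0.0325, 0.0365, 0, 0, 0.085],
    [-0.0325, 0.0365, 0, 0, 0.085],
    [-0.0325, 0.0365, 0, 0, 0.085],
    [-0.0325, 0.0365, 0, 0, 0.085],
    [-0.0325, 0.0365, 0, 0, 0.085],
    [-0.0325, 0.0365, 0, 0, 0.085],
    [-0.0325, 0.0365, 0, 0, 0.085],
    [0, 0, 0, 8, 0.085],
    [0, 0, 0, 8, 0.085],
    [0, 0, 0, 0, 0.085],
  ],
)

```text
clock: 1.95
position: [447.6, 26.4, 310.9]
ee_rot: [-0.061, 0.998, -0.0, -0.0]
contact_force: [-0.4, -0.1, 0.5]
gripper_width: 85.0
```

```bash
python3 - <<'E'
from h import *
s=arm.read_state();print(s['clock'],s['position'],R.from_quat(s['ee_rot']).as_matrix().round(4),s['joints'])
for n in ('wrist','top'):
    im,d,p,M=grab(n); cv2.imwrite(f'pics/{n}1.png',im); np.savez(f'{n}1.npz',im=im,d=d,M=M,W=world(d,p,M))
E
```

```text
1.95 [447.59352276  26.35446109 310.91523907] [[-9.926e-01 -1.215e-01 -9.000e-04]
 [-1.215e-01  9.926e-01 -2.000e-04]
 [ 1.000e-03 -1.000e-04 -1.000e+00]] [ 4.23070746e-01  2.46010756e-02 -2.55674849e-01 -2.29883251e-04
 -1.29144790e+00 -1.87199609e+00]
```

View pics/wrist1.png

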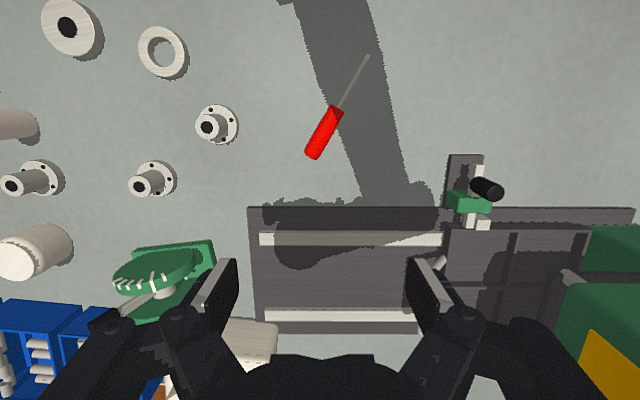

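View pics/top1.png

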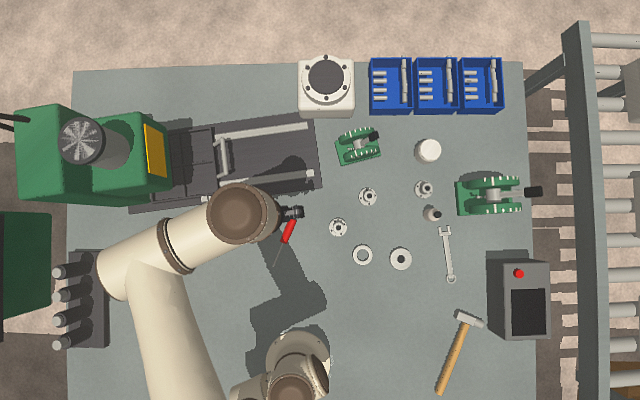

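Exactly three hubs are present; the bosses are clear in the wrist view at (215,127), (150,180) and (20,183). The ring, the disc and the large index unit are excluded. The knob is at (487,188).

```bash
python3 - <<'E'
from h import *
z=np.load('wrist1.npz'); W=z['W'];im=z['im']
def blob(c,r,z0,z1):
    m=np.isfinite(W[...,2])&(np.hypot(W[...,0]-c[0],W[...,1]-c[1])<r)&(W[...,2]>z0)&(W[...,2]<z1); return W[m]
def circ(P):
    (x,y),r=cv2.minEnclosingCircle(P[:,:2].astype(np.float32)); return (round(x,1),round(y,1)),round(r,1),P.mean(0).round(1),len(P)
for c in [(511,-223),(530,-398),(418,-130)]:
    print('top',circ(blob(c,40,50,62)),'flange',circ(blob(c,45,8,18)))
print('knob',circ(blob((457,244),40,88,105)))
h=blob((633,201),80,70,100); print('handle pts',len(h), h.mean(0))
# bench level
m=(np.abs(W[...,0]-430)<20)&(np.abs(W[...,1]+20)<150); print('bench',np.nanmedian(W[m][:,2]),np.nanstd(W[m][:,2]))
# plate pts z~12
m=(W[...,2]>7)&(W[...,2]<17)&(W[...,0]>450)&(W[...,1]>-50); 
m=cv2.morphologyEx(m.astype(np.uint8),cv2.MORPH_OPEN,np.ones((3,3)))>0
P=W[m]; print(len(P),P.min(0),P.max(0))
# near edge: min x for bins of y
import sys
pts=[]
for y in range(0,180,6):
    q=P[(P[:,1]>=y)&(P[:,1]<y+6)]
    if len(q)>5: pts.append((y+3,np.percentile(q[:,0],1)))
pts=np.array(pts); print(np.polyfit(pts[:,0],pts[:,1],1), pts.round(1).tolist())
pts=[]
for x in range(500,640,6):
    q=P[(P[:,0]>=x)&(P[:,0]<x+6)]
    if len(q)>5: pts.append((x+3,np.percentile(q[:,1],1)))
pts=np.array(pts); print(np.polyfit(pts[:,0],pts[:,1],1), pts.round(1).tolist())
E
```

```text
top ((508.1, -222.7), 16.1, array([ 506.9, -221.6,   55.4]), 427) flange ((507.7, -222.5), 27.9, array([ 502.4, -215.1,   14.4]), 585)
top ((528.6, -397.1), 16.9, array([ 527.2, -396.1,   55.4]), 469) flange ((527.9, -397.6), 28.5, array([ 523.5, -388.6,   14.3]), 672)
top ((415.0, -129.4), 16.0, array([ 414.7, -128.5,   55.5]), 483) flange ((414.5, -129.1), 28.1, array([ 411.5, -121.3,   14.4]), 631)
knob ((447.6, 246.9), 11.9, array([446.9, 245.2,  96.8]), 329)
handle pts 67 [643.76694048 205.57170381  84.16785258]
bench 384.1676857453806 127.50280385690897
18624 [450.00874253 -49.98733815   7.03098072] [781.15976698 532.13139966  16.98703178]
[-1.20990217e-01  5.29431096e+02] [[3.0, 528.9], [9.0, 528.5], [15.0, 527.2], [21.0, 526.9], [27.0, 526.2], [33.0, 525.6], [39.0, 524.8], [45.0, 524.1], [51.0, 523.6], [57.0, 522.7], [63.0, 521.6], [69.0, 521.0], [75.0, 520.5], [81.0, 519.9], [87.0, 518.8], [93.0, 517.9], [99.0, 517.3], [105.0, 516.8], [111.0, 516.0], [117.0, 515.3], [123.0, 514.2], [129.0, 513.8], [135.0, 513.6], [141.0, 512.4], [147.0, 511.4], [153.0, 510.7], [159.0, 510.3], [165.0, 509.3], [171.0, 508.9], [177.0, 508.1]]
[ -0.96767198 549.00694518] [[503.0, 197.4], [509.0, 148.1], [515.0, 95.3], [521.0, 47.1], [527.0, -3.0], [533.0, -44.2], [539.0, -45.3], [545.0, -48.1], [551.0, -47.7], [557.0, -48.3], [563.0, -48.7], [569.0, -49.9], [575.0, -48.9], [581.0, 99.6], [587.0, 53.5], [593.0, 3.5], [599.0, -38.6], [605.0, -47.6], [611.0, -47.1], [617.0, -46.7], [623.0, -46.6], [629.0, -48.1], [635.0, -46.8], [641.0, -47.1]]
```

Request:
drive_tool(
  steps=[
    [-0.0067, 0.0437, 0, 0, 0.085],
    [-0.0067, 0.0437, 0, 0, 0.085],
    [-0.0067, 0.0437, 0, 0, 0.085],
    [-0.0067, 0.0437, 0, 0, 0.085],
    [0, 0.044, 0, 0, 0.085],
    [0, 0, 0.04, 0, 0.085],
    [0, 0, 0.04, 0, 0.085],
    [0, 0, 0.04, 0, 0.085],
    [0, 0, 0.03, 0, 0.085],
    [0, 0, 0, 0, 0.085],
  ],
)

```text
clock: 3.05
position: [445.8, 243.8, 157.2]
ee_rot: [-0.06, 0.998, -0.003, -0.004]
contact_force: [-0.3, 0.4, 0.1]
gripper_width: 85.3
```

```bash
python3 - <<'E'
from h import *
im,d,p,M=grab('wrist'); cv2.imwrite('pics/wrist2.png',im); W=world(d,p,M); np.savez('wrist2.npz',im=im,d=d,W=W)
s=arm.read_state();print(s['position'],s['clock'])
m=np.isfinite(W[...,2])&(np.hypot(W[...,0]-447.6,W[...,1]-247)<30)&(W[...,2]>90)&(W[...,2]<103);P=W[m]
print(cv2.minEnclosingCircle(P[:,:2].astype(np.float32)),P.mean(0),len(P))
E
```

```text
[447.63886846 245.1214521  160.14597776] 3.1
((447.4972229003906, 247.385009765625), 11.921285629272461) [446.01489552 247.10976905  97.72680247] 782
```

View pics/wrist2.png

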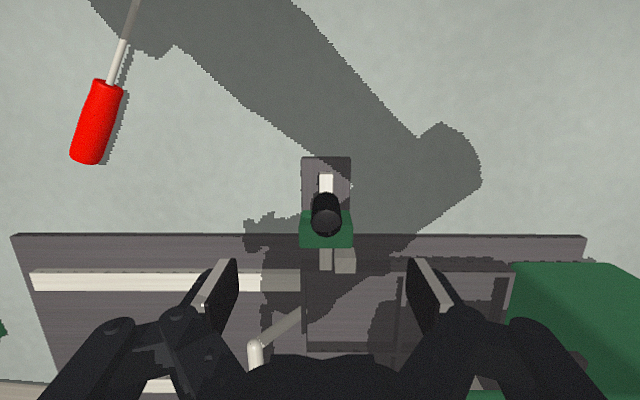

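The knob at (327,212) is centred between the fingers; I'll descend and grip it.

Request:
drive_tool(
  steps=[
    [0, 0.002, 0.035, 0, 0.085],
    [0, 0, 0.035, 0, 0.085],
    [0, 0, 0.02, 0, 0.085],
    [0, 0, 0.008, 0, 0.085],
    [0, 0, 0, 0, 0.06],
    [0, 0, 0, 0, 0.03],
    [0, 0, 0, 0, 0.015],
    [0, 0, 0, 0, 0.015],
    [0, 0, 0, 0, 0.015],
    [0, 0, 0, 0, 0.015],
  ],
)

```text
clock: 4.1
position: [448.1, 247.0, 64.9]
ee_rot: [-0.061, 0.998, -0.001, 0.0]
contact_force: [1.3, -6.0, 7.8]
gripper_width: 22.8
```

Request:
drive_tool(
  steps=[
    [0.006, 0, 0, 0, 0.015],
    [0.006, 0, 0, 0, 0.015],
    [0.006, 0, 0, 0, 0.015],
    [0.006, 0, 0, 0, 0.015],
    [0.006, 0, 0, 0, 0.015],
    [0.006, 0, 0, 0, 0.015],
    [0.003, 0, 0, 0, 0.015],
    [0, 0, 0, 0, 0.015],
    [0, 0, 0, 0, 0.015],
    [0, 0, 0, 0, 0.015],
  ],
)

```text
clock: 5.1
position: [409.7, 242.4, 64.8]
ee_rot: [-0.061, 0.998, -0.001, 0.0]
contact_force: [1.4, -6.2, 8.0]
gripper_width: 22.6
```

Request:
drive_tool(
  steps=[
    [0, 0, 0, 0, 0.05],
    [0, 0, 0, 0, 0.085],
    [0, 0, 0, 0, 0.085],
    [0, 0, 0, 0, 0.085],
    [0, 0, -0.04, 0, 0.085],
    [0, 0, -0.045, 0, 0.085],
    [0, 0, -0.045, 0, 0.085],
    [0, 0, -0.045, 0, 0.085],
    [0, 0, -0.045, 0, 0.085],
    [-0.02, -0.045, 0, 0, 0.085],
    [-0.02, -0.045, 0, 0, 0.085],
    [0, 0, 0, 0, 0.085],
    [0, 0, 0, 0, 0.085],
  ],
)

```text
clock: 6.4
position: [459.8, 158.2, 283.0]
ee_rot: [-0.059, 0.998, -0.0, -0.0]
contact_force: [-0.6, -0.2, -0.0]
gripper_width: 84.8
```

```bash
python3 - <<'E'
from h import *
im,d,p,M=grab('wrist'); cv2.imwrite('pics/wrist3.png',im); W=world(d,p,M); np.savez('wrist3.npz',im=im,d=d,W=W)
s=arm.read_state();print(s['position'],s['clock'])
yaw=0.1204; ex=np.array([np.cos(yaw),np.sin(yaw),0]); ey=np.array([-np.sin(yaw),np.cos(yaw),0])
S=np.stack([W@ex,W@ey,W[...,2]],-1)
def rep(n,m):
    q=S[m&np.isfinite(S[...,2])]; print(n,len(q),q.min(0).round(1) if len(q) else'',q.max(0).round(1) if len(q) else '',q.mean(0).round(1) if len(q) else '')
near=np.hypot(W[...,0]-409,W[...,1]-242)<30
rep('knob',near&(W[...,2]>90)&(W[...,2]<104))
rep('handle',(W[...,2]>80)&(W[...,2]<97)&(W[...,0]>570)&(W[...,0]<700)&(W[...,1]>150)&(W[...,1]<240))
rep('head',(W[...,2]>115)&(W[...,0]>520)&(W[...,1]>240))
tz=(W[...,2]>44)&(W[...,2]<52)&(W[...,0]>480)&(W[...,1]>180); rep('traytop',tz)
E
```

```text
[459.50153948 158.95159788 282.98356981] 6.45
knob 385 [423.7 179.7  90.2] [446.7 201.9 100.9] [434.7 190.4  97.7]
handle 760 [593.2 119.   80.1] [703.  138.4  94. ] [642.8 126.4  90.3]
head 9169 [558.8 252.2 115. ] [696.4 393.3 297.2] [572.9 288.3 209.9]
traytop 2549 [504.4 149.6  44. ] [756.9 493.9  52. ] [604.6 268.9  47.7]
```

View pics/wrist3.png

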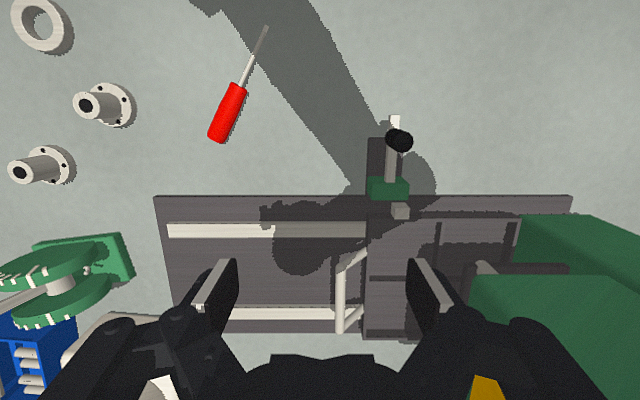

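Request:
drive_tool(
  steps=[
    [-0.044, 0.006, 0, 0, 0.06],
    [-0.044, 0.006, 0, 0, 0.06],
    [-0.044, 0.006, 0, 0, 0.06],
    [-0.0435, 0.006, 0, 0, 0.06],
    [0, 0, 0.04, 0, 0.06],
    [0, 0, 0.04, 0, 0.06],
    [0, 0, 0.04, 0, 0.06],
    [0, 0, 0.03, 0, 0.06],
    [0, 0, 0, 0, 0.06],
    [0, 0, 0, 0, 0.06],
  ],
)

```text
clock: 7.45
position: [631.0, 205.3, 133.7]
ee_rot: [-0.061, 0.998, -0.0, 0.0]
contact_force: [0.2, -0.4, 1.2]
gripper_width: 60.3
```

```bash
python3 - <<'E'
from h import *
im,d,p,M=grab('wrist'); cv2.imwrite('pics/wrist4.png',im)
s=arm.read_state();print(s['position'],s['clock'],s['contact_force'])
E
```

```text
[631.90019947 205.49924993 135.18171946] 7.5 [0.66891189 0.02806041 1.02149763]
```

View pics/wrist4.png

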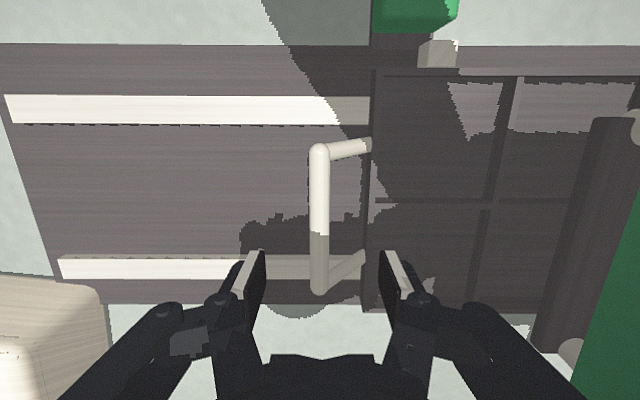

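Request:
drive_tool(
  steps=[
    [0, -0.001, 0.03, 0, 0.06],
    [0, -0.001, 0.03, 0, 0.06],
    [0, 0, 0.009, 0, 0.06],
    [0, 0, 0, 0, 0.03],
    [0, 0, 0, 0, 0.005],
    [0, 0, 0, 0, 0.005],
    [0, 0, 0, 0, 0.005],
    [0, 0, 0, 0, 0.005],
  ],
)

```text
clock: 8.3
position: [632.5, 202.8, 66.8]
ee_rot: [-0.061, 0.998, 0.001, 0.002]
contact_force: [-1.5, 1.4, 6.0]
gripper_width: 11.9
```

Request:
drive_tool(
  steps=[
    [0, -0.01, 0, 0, 0.005],
    [0, -0.02, 0, 0, 0.005],
    [0, -0.02, 0, 0, 0.005],
    [0, -0.02, 0, 0, 0.005],
    [0, -0.02, 0, 0, 0.005],
    [0, -0.02, 0, 0, 0.005],
    [0, -0.02, 0, 0, 0.005],
    [0, -0.02, 0, 0, 0.005],
    [0, -0.02, 0, 0, 0.005],
    [0, -0.02, 0, 0, 0.005],
    [0, -0.02, 0, 0, 0.005],
    [0, -0.01, 0, 0, 0.005],
    [0, -0.006, 0, 0, 0.005],
    [0, -0.003, 0, 0, 0.005],
    [0, 0, 0, 0, 0.005],
    [0, 0, 0, 0, 0.005],
  ],
)

```text
clock: 9.9
position: [659.9, -24.9, 66.8]
ee_rot: [-0.06, 0.998, 0.0, 0.002]
contact_force: [-1.6, 1.7, 7.3]
gripper_width: 11.9
```

Request:
drive_tool(
  steps=[
    [0, 0, 0, 0, 0.04],
    [0, 0, 0, 0, 0.06],
    [0, 0, 0, 0, 0.06],
    [0, 0, 0, 0, 0.06],
    [0, 0, -0.04, 0, 0.06],
    [0, 0, -0.045, 0, 0.085],
    [0, 0, -0.045, 0, 0.085],
    [0, 0, -0.045, 0, 0.085],
    [0, 0, -0.045, 0, 0.085],
    [0.045, 0, 0, 0, 0.085],
    [0.045, 0, 0, 0, 0.085],
    [0.045, 0, -0.01, 0, 0.085],
    [0.045, 0, -0.02, 0, 0.085],
    [0, 0, 0, 0, 0.085],
    [0, 0, 0, 0, 0.085],
  ],
)

```text
clock: 11.4
position: [479.6, -47.1, 315.5]
ee_rot: [-0.06, 0.998, 0.0, 0.002]
contact_force: [0.9, 0.3, -0.1]
gripper_width: 85.0
```

```bash
cat > look.py <<'E'
from h import *
import sys
tag=sys.argv[1]
s=arm.read_state();print(s['position'].round(1),s['ee_rot'].round(4),s['clock'],s['contact_force'].round(1))
im,d,p,M=grab('wrist'); cv2.imwrite(f'pics/wrist{tag}.png',im); W=world(d,p,M); np.savez(f'wrist{tag}.npz',im=im,d=d,W=W)
for c in [(508,-222.5),(528.2,-397),(414.8,-129)]:
    m=np.isfinite(W[...,2])&(np.hypot(W[...,0]-c[0],W[...,1]-c[1])<45)&(W[...,2]>51)&(W[...,2]<59);P=W[m]
    if len(P)>50: print('hub',cv2.minEnclosingCircle(P[:,:2].astype(np.float32)),len(P))
yaw=0.1204; ex=np.array([np.cos(yaw),np.sin(yaw),0]); ey=np.array([-np.sin(yaw),np.cos(yaw),0])
S=np.stack([W@ex,W@ey,W[...,2]],-1)
def rep(n,m):
    q=S[m&np.isfinite(S[...,2])]
    if len(q): print(n,len(q),np.percentile(q,[1,99],axis=0).round(1).tolist(),q.mean(0).round(1))
reg=(S[...,0]>520)&(S[...,0]<780)&(S[...,1]>-85)&(S[...,1]<200)
rep('traytop',reg&(W[...,2]>45)&(W[...,2]<51)&(S[...,1]<180))
rep('floor',reg&(W[...,2]>26)&(W[...,2]<32))
m=reg&(W[...,2]>45)&(W[...,2]<51)&np.isfinite(S[...,2]); q=S[m]
print('x hist',[(int(a),int(n)) for n,a in zip(*np.histogram(q[:,0],np.arange(540,775,5))) if n>25]); print('y hist',[(int(a),int(n)) for n,a in zip(*np.histogram(q[:,1],np.arange(-85,200,5))) if n>25])
E
python3 look.py 5
```

```text
[479.6 -47.1 315.5] [-6.020e-02  9.982e-01  3.000e-04  1.500e-03] 11.4 [ 0.9  0.3 -0.1]
hub ((507.98223876953125, -223.2228240966797), 15.933572769165039) 418
hub ((528.8663330078125, -397.0777893066406), 16.65321159362793) 442
hub ((415.0519714355469, -129.5802459716797), 15.865636825561523) 481
traytop 2062 [[536.1, -68.7, 45.1], [754.3, 146.9, 50.4]] [628.4  33.   47.8]
floor 8924 [[545.1, -55.9, 27.3], [749.3, 141.8, 31.5]] [632.6  32.4  29.5]
x hist [(540, 53), (545, 481), (550, 47), (555, 29), (560, 30), (565, 33), (570, 33), (575, 34), (580, 33), (585, 35), (590, 41), (595, 43), (600, 34), (605, 29), (610, 30), (620, 27), (645, 169), (650, 89), (690, 31), (745, 101), (750, 194)]
y hist [(-70, 27), (-65, 316), (-60, 101), (-55, 30), (-50, 34), (-45, 33), (-40, 31), (-35, 33), (-30, 43), (-25, 32), (-20, 39), (-15, 37), (-10, 33), (-5, 34), (0, 32), (5, 34), (10, 35), (15, 31), (20, 31), (25, 31), (30, 26), (35, 89), (40, 132), (45, 26), (140, 294), (145, 127)]
```

View pics/wrist5.png

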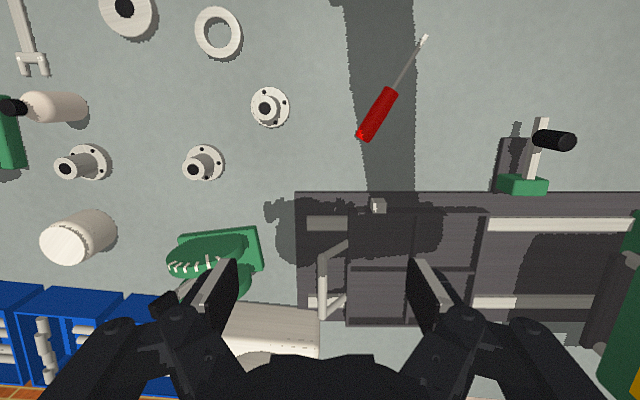

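Request:
drive_tool(
  steps=[
    [0.034, -0.034, 0, 0, 0.085],
    [0.034, -0.034, 0, 0, 0.085],
    [0.006, -0.006, 0.02, 0, 0.085],
    [0, 0, 0.045, 0, 0.085],
    [0, 0, 0.045, 0, 0.085],
    [0, 0, 0.045, 0, 0.085],
    [0, 0, 0.045, 0, 0.085],
    [0, 0, 0.045, 0, 0.085],
    [0, 0, 0.03, 0, 0.085],
    [0, 0, 0.016, 0, 0.085],
    [0, 0, 0, 0, 0.085],
    [0, 0, 0, 0, 0.06],
    [0, 0, 0, 0, 0.02],
    [0, 0, 0, 0, 0.02],
    [0, 0, 0, 0, 0.02],
    [0, 0, 0, 0, 0.02],
    [0, 0, 0, 0, 0.02],
  ],
)

```text
clock: 13.15
position: [416.3, -129.5, 24.5]
ee_rot: [-0.06, 0.998, -0.0, 0.001]
contact_force: [-1.1, -1.2, 6.2]
gripper_width: 30.4
```

Request:
drive_tool(
  steps=[
    [0, 0, -0.04, 0, 0.02],
    [0, 0, -0.045, 0, 0.02],
    [0, 0, -0.045, 0, 0.02],
    [-0.0252, 0.0338, 0, 0, 0.02],
    [-0.0252, 0.0338, 0, 0, 0.02],
    [-0.0252, 0.0338, 0, 0, 0.02],
    [-0.0252, 0.0338, 0, 0, 0.02],
    [-0.0252, 0.0338, 0, 0, 0.02],
    [-0.0252, 0.0338, 0, 0, 0.02],
    [-0.0252, 0.0338, 0, 0, 0.02],
    [-0.0249, 0.034, 0, 0, 0.02],
    [0, 0, 0, 0, 0.02],
    [0, 0, 0.04, 0, 0.02],
    [0, 0, 0.03, 0, 0.02],
    [0, 0, 0.02, 0, 0.02],
    [0, 0, 0, 0, 0.02],
    [0, 0, 0, 0, 0.02],
  ],
)

```text
clock: 14.85
position: [582.5, 163.1, 63.2]
ee_rot: [-0.06, 0.998, -0.0, -0.0]
contact_force: [0.9, -0.6, -4.1]
gripper_width: 30.4
```

Request:
drive_tool(
  steps=[
    [0, 0, 0.005, 0, 0.02],
    [0, 0, 0.003, 0, 0.02],
    [0, 0, 0.001, 0, 0.02],
    [0, 0, 0, 0, 0.02],
    [0, 0, 0, 0, 0.02],
  ],
)

```text
clock: 15.35
position: [583.0, 163.6, 54.7]
ee_rot: [-0.06, 0.998, 0.0, 0.0]
contact_force: [0.5, -0.3, -4.4]
gripper_width: 30.4
```

Request:
drive_tool(
  steps=[
    [0, 0, 0.001, 0, 0.02],
    [0, 0, 0, 0, 0.03],
    [0, 0, 0, 0, 0.05],
    [0, 0, 0, 0, 0.075],
    [0, 0, 0, 0, 0.075],
    [0, 0, -0.03, 0, 0.075],
    [0, 0, -0.045, 0, 0.085],
    [0, 0, -0.045, 0, 0.085],
    [0, 0, -0.03, 0, 0.085],
    [0.0134, -0.0417, 0, 0, 0.085],
    [0.0134, -0.0417, 0, 0, 0.085],
    [0.0134, -0.0417, 0, 0, 0.085],
    [0.0134, -0.0417, 0, 0, 0.085],
    [0.0134, -0.0417, 0, 0, 0.085],
    [0.0134, -0.0417, 0, 0, 0.085],
    [0.0134, -0.0417, 0, 0, 0.085],
    [0.0134, -0.0417, 0, 0, 0.085],
    [0.0134, -0.0417, 0, 0, 0.085],
    [0, 0, 0, 0, 0.085],
  ],
)

```text
clock: 17.25
position: [507.1, -227.7, 203.7]
ee_rot: [-0.057, 0.998, -0.0, 0.0]
contact_force: [0.3, 1.7, 0.3]
gripper_width: 84.4
```

```bash
python3 look.py 6
```

```text
[ 507.1 -227.7  203.7] [-5.740e-02  9.984e-01 -4.000e-04  2.000e-04] 17.25 [0.3 1.7 0.3]
hub ((508.044921875, -223.6904754638672), 15.804764747619629) 726
hub ((527.86767578125, -398.4100646972656), 16.332002639770508) 772
traytop 2470 [[528.3, -68.4, 45.0], [754.7, 128.8, 50.4]] [614.4  12.   47.2]
floor 9264 [[545.0, -62.8, 27.6], [750.4, 138.8, 31.7]] [639.2  41.1  29.6]
x hist [(540, 55), (545, 504), (550, 83), (555, 45), (560, 46), (565, 41), (570, 41), (575, 43), (580, 38), (585, 54), (590, 90), (595, 86), (600, 61), (605, 51), (610, 39), (615, 38), (620, 38), (625, 36), (630, 33), (635, 39), (640, 33), (645, 215), (650, 234), (750, 237)]
y hist [(-65, 420), (-60, 166), (-55, 32), (-35, 31), (-30, 96), (-25, 38), (-20, 35), (-15, 36), (-10, 34), (-5, 38), (0, 35), (5, 34), (10, 42), (15, 41), (20, 51), (25, 33), (30, 43), (35, 179), (40, 362), (45, 37), (50, 42), (55, 42), (60, 35), (75, 118), (80, 58), (85, 33), (90, 32), (95, 35)]
```

View pics/wrist6.png

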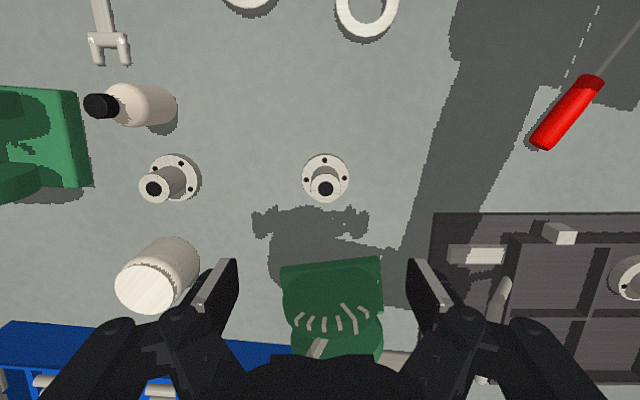

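Request:
drive_tool(
  steps=[
    [0, 0, 0.04, 0, 0.085],
    [0, 0, 0.045, 0, 0.085],
    [0, 0, 0.045, 0, 0.085],
    [0, 0, 0.03, 0, 0.085],
    [0, 0, 0.019, 0, 0.085],
    [0, 0, 0, 0, 0.085],
    [0, 0, 0, 0, 0.06],
    [0, 0, 0, 0, 0.02],
    [0, 0, 0, 0, 0.02],
    [0, 0, 0, 0, 0.02],
    [0, 0, 0, 0, 0.02],
    [0, 0, 0, 0, 0.02],
  ],
)

```text
clock: 18.5
position: [509.2, -223.9, 25.9]
ee_rot: [-0.061, 0.998, -0.0, 0.001]
contact_force: [-0.7, 0.9, 5.8]
gripper_width: 30.4
```

Request:
drive_tool(
  steps=[
    [0, 0, -0.04, 0, 0.02],
    [0, 0, -0.045, 0, 0.02],
    [0, 0, -0.045, 0, 0.02],
    [0, 0.045, 0, 0, 0.02],
    [0, 0.045, 0, 0, 0.02],
    [0, 0.045, 0, 0, 0.02],
    [-0.0371, 0.0231, 0, 0, 0.02],
    [-0.0371, 0.0231, 0, 0, 0.02],
    [-0.0371, 0.0231, 0, 0, 0.02],
    [-0.0371, 0.0231, 0, 0, 0.02],
    [-0.0371, 0.0231, 0, 0, 0.02],
    [-0.0369, 0.023, 0, 0, 0.02],
    [0, 0, 0, 0, 0.02],
    [0, 0, 0.04, 0, 0.02],
    [0, 0, 0.03, 0, 0.02],
    [0, 0, 0.02, 0, 0.02],
    [0, 0, 0.005, 0, 0.02],
    [0, 0, 0.003, 0, 0.02],
    [0, 0, 0, 0, 0.02],
    [0, 0, 0, 0, 0.02],
  ],
)

```text
clock: 20.5
position: [696.7, 74.7, 57.4]
ee_rot: [-0.06, 0.998, 0.0, 0.001]
contact_force: [0.0, 0.2, -4.5]
gripper_width: 29.9
```

Request:
drive_tool(
  steps=[
    [0, 0, 0.0025, 0, 0.02],
    [0, 0, 0, 0, 0.03],
    [0, 0, 0, 0, 0.05],
    [0, 0, 0, 0, 0.075],
    [0, 0, -0.03, 0, 0.075],
    [0, 0, -0.045, 0, 0.085],
    [0, 0, -0.045, 0, 0.085],
    [0, 0, -0.03, 0, 0.085],
    [0.032, -0.0315, 0, 0, 0.085],
    [0.032, -0.0315, 0, 0, 0.085],
    [0.032, -0.0315, 0, 0, 0.085],
    [0.032, -0.0315, 0, 0, 0.085],
    [0.032, -0.0315, 0, 0, 0.085],
    [0.032, -0.0315, 0, 0, 0.085],
    [0.0323, -0.0315, 0, 0, 0.085],
    [0, -0.0456, 0, 0, 0.085],
    [0, -0.0456, 0, 0, 0.085],
    [0, -0.0456, 0, 0, 0.085],
    [0, -0.0456, 0, 0, 0.085],
    [0, -0.0456, 0, 0, 0.085],
  ],
)

```text
clock: 22.5
position: [527.6, -399.8, 205.1]
ee_rot: [-0.06, 0.998, -0.001, 0.001]
contact_force: [0.9, 0.4, 1.0]
gripper_width: 84.5
```

```bash
python3 look.py 7|head -4;python3 - <<'E'
from h import *
im,d,p,M=grab('top'); cv2.imwrite('pics/top7.png',im)
E
```

```text
[ 527.6 -399.8  205.1] [-6.030e-02  9.982e-01 -7.000e-04  9.000e-04] 22.5 [0.9 0.4 1. ]
hub ((528.6348876953125, -398.8599853515625), 15.93332576751709) 713
traytop 154 [[660.2, -80.1, 45.1], [756.0, -34.6, 50.4]] [720.4 -61.9  47.5]
floor 526 [[608.6, -65.8, 26.1], [754.2, -61.2, 31.9]] [678.4 -63.6  28.9]
```

View pics/top7.png

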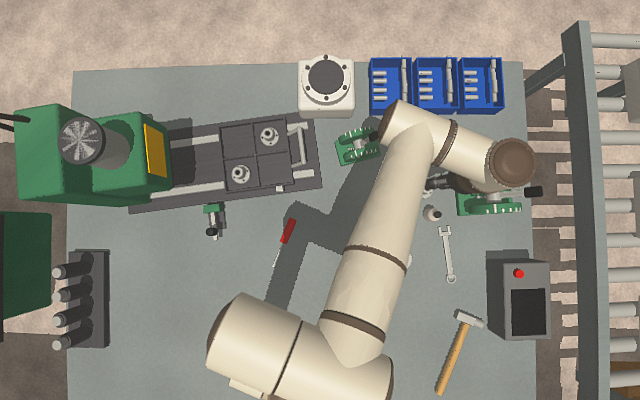

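View pics/wrist7.png

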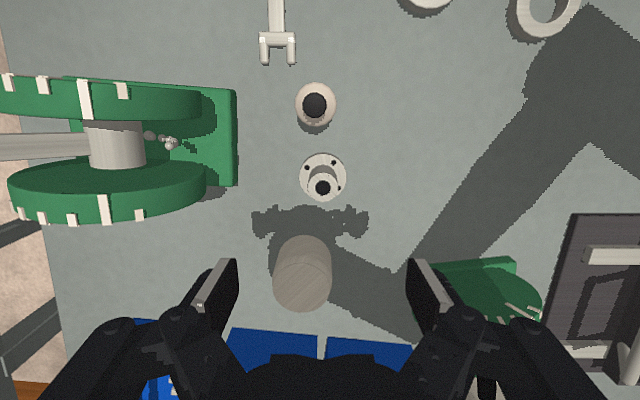

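```bash
python3 - <<'E'
import numpy as np
W=np.load('wrist7.npz')['W']
m=(W[...,2]>15)&(np.abs(W[...,0]-530)<60)&(W[...,1]<-425); P=W[m]; print(np.percentile(P,[0.5,50,100],axis=0)); 
for z in (15,40,100): 
  q=P[P[:,2]>z]; print(z,len(q),np.percentile(q[:,1],99.5) if len(q) else 0)
m=(W[...,2]>15)&(np.hypot(W[...,0]-452,W[...,1]+413)<45); P=W[m]; print(P.max(0),P.min(0))
E
```

```text
[[ 470.57042054 -657.14238125   23.92871582]
 [ 522.84082204 -527.69889113  149.17287342]
 [ 552.84912999 -425.00570148  298.78519953]]
15 36359 -425.9630714284766
40 31614 -425.86732528065585
100 27811 -425.77131418384835
[ 468.243286   -395.70621716  102.60242072] [ 429.29754342 -434.47263553   55.50319772]
```

```bash
python3 - <<'E'
import numpy as np
W=np.load('wrist7.npz')['W']
for u,v in [(234,120),(236,95),(235,180),(203,100),(205,180),(150,75)]: print(u,v,W[v,u].round(0))
E
```

```text
234 120 [ 477. -503.   12.]
236 95 [ 451. -504.    1.]
235 180 [ 544. -499.   15.]
203 100 [ 459. -531.   26.]
205 180 [ 534. -516.   62.]
150 75 [ 441. -597.    1.]
```

Request:
drive_tool(
  steps=[
    [0, 0, 0.04, 0, 0.085],
    [0, 0, 0.045, 0, 0.085],
    [0, 0, 0.045, 0, 0.085],
    [0, 0, 0.03, 0, 0.085],
    [0, 0, 0.019, 0, 0.085],
    [0, 0, 0, 0, 0.085],
    [0, 0, 0, 0, 0.06],
    [0, 0, 0, 0, 0.02],
    [0, 0, 0, 0, 0.02],
    [0, 0, 0, 0, 0.02],
    [0, 0, 0, 0, 0.02],
    [0, 0, 0, 0, 0.02],
  ],
)

```text
clock: 23.8
position: [528.6, -398.3, 26.9]
ee_rot: [-0.061, 0.998, -0.001, 0.002]
contact_force: [-0.0, -0.6, 5.5]
gripper_width: 30.7
```

Request:
drive_tool(
  steps=[
    [0, 0, -0.04, 0, 0.02],
    [0, 0, -0.05, 0, 0.02],
    [0, 0, -0.05, 0, 0.02],
    [0, 0.0455, 0, 0, 0.02],
    [0, 0.0455, 0, 0, 0.02],
    [0, 0.0455, 0, 0, 0.02],
    [0, 0.0455, 0, 0, 0.02],
    [0, 0.0455, 0, 0, 0.02],
    [-0.0244, 0.0443, 0, 0, 0.02],
    [-0.0244, 0.0443, 0, 0, 0.02],
    [-0.0244, 0.0443, 0, 0, 0.02],
    [-0.0244, 0.0443, 0, 0, 0.02],
    [-0.0244, 0.0443, 0, 0, 0.02],
    [0, 0, 0, 0, 0.02],
    [0, 0, 0.045, 0, 0.02],
    [0, 0, 0.035, 0, 0.02],
    [0, 0, 0.02, 0, 0.02],
    [0, 0, 0.007, 0, 0.02],
    [0, 0, 0, 0, 0.02],
    [0, 0, 0, 0, 0.02],
  ],
)

```text
clock: 25.8
position: [593.1, 60.0, 57.6]
ee_rot: [-0.06, 0.998, 0.0, -0.0]
contact_force: [-0.3, -0.8, -4.7]
gripper_width: 30.3
```

Request:
drive_tool(
  steps=[
    [0, 0, 0.002, 0, 0.02],
    [0, 0, 0, 0, 0.03],
    [0, 0, 0, 0, 0.05],
    [0, 0, 0, 0, 0.075],
    [0, 0, 0, 0, 0.075],
    [0, 0, -0.03, 0, 0.075],
    [0, 0, -0.045, 0, 0.085],
    [0, 0, -0.045, 0, 0.085],
    [0, 0, -0.045, 0, 0.085],
    [0.03, 0, -0.035, 0, 0.085],
    [0.045, -0.015, 0, 0, 0.085],
    [0.045, -0.015, 0, 0, 0.085],
    [0, 0, 0, 0, 0.085],
    [0, 0, 0, 0, 0.085],
  ],
)

```text
clock: 27.2
position: [477.6, 15.6, 257.0]
ee_rot: [-0.06, 0.998, 0.0, 0.001]
contact_force: [0.1, 0.1, -0.1]
gripper_width: 85.1
```

```bash
python3 - <<'E'
from h import *
s=arm.read_state();print(s['position'].round(1),s['ee_rot'].round(4),s['clock'])
im,d,p,M=grab('wrist'); cv2.imwrite('pics/wrist8.png',im); W=world(d,p,M)
yaw=0.1204; ex=np.array([np.cos(yaw),np.sin(yaw),0]); ey=np.array([-np.sin(yaw),np.cos(yaw),0])
S=np.stack([W@ex,W@ey,W[...,2]],-1)
for c in [(599,92),(701,-10),(599,-10)]:
    m=np.isfinite(W[...,2])&(np.hypot(S[...,0]-c[0],S[...,1]-c[1])<45)
    q=S[m&(S[...,2]>80)&(S[...,2]<90)]; f=S[m&(S[...,2]>40)&(S[...,2]<46)]
    print(c,cv2.minEnclosingCircle(q[:,:2].astype(np.float32)),np.median(q[:,2]),len(q),np.median(f[:,2]) if len(f) else 0)
q=S[(S[...,2]>82)&(S[...,2]<97)&(S[...,1]<-75)&(S[...,1]>-140)&(S[...,0]>590)&(S[...,0]<710)]; print('handle',np.percentile(q,[1,50,99],axis=0))
E
```

```text
[477.6  15.6 257. ] [-6.020e-02  9.982e-01  2.000e-04  1.400e-03] 27.2
(599, 92) ((586.495849609375, 97.51202392578125), 10.545389175415039) 84.08944739287438 73 43.41697698613817
(701, -10) ((699.9322509765625, -9.233362197875977), 16.98367691040039) 84.53680029241971 394 43.48059834973361
(599, -10) ((596.1946411132812, -11.209473609924316), 15.890666007995605) 84.51068780731214 479 43.49237900338818
handle [[ 593.1238769  -110.10895176   82.87451932]
 [ 641.48921619 -102.13608382   91.29414205]
 [ 702.43686465  -94.40780974   93.75045154]]
```

View pics/wrist8.png

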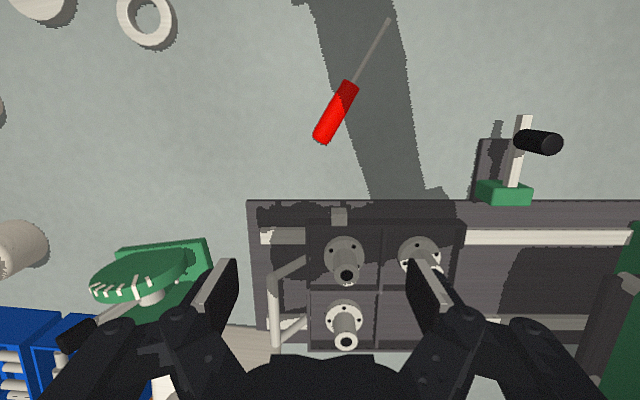

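The handle's still out; all three hubs stand upright in bays 0, 1 and 2. I'll grip the handle next.

Request:
drive_tool(
  steps=[
    [-0.0437, -0.0154, 0, 0, 0.06],
    [-0.0437, -0.0154, 0, 0, 0.06],
    [-0.0437, -0.0154, 0, 0, 0.06],
    [-0.0437, -0.0154, 0, 0, 0.06],
    [0, 0, 0.04, 0, 0.06],
    [0, 0, 0.045, 0, 0.06],
    [0, 0, 0.045, 0, 0.06],
    [0, 0, 0.04, 0, 0.06],
    [0, 0, 0.02, 0, 0.06],
    [0, 0, 0, 0, 0.06],
    [0, 0, 0, 0, 0.03],
    [0, 0, 0, 0, 0.005],
    [0, 0, 0, 0, 0.005],
    [0, 0, 0, 0, 0.005],
    [0, 0, 0, 0, 0.005],
  ],
)

```text
clock: 28.75
position: [660.2, -24.1, 67.9]
ee_rot: [-0.06, 0.998, -0.0, 0.002]
contact_force: [1.3, -0.4, 5.7]
gripper_width: 12.4
```

Request:
drive_tool(
  steps=[
    [0, 0.005, 0, 0, 0.005],
    [0, 0.01, 0, 0, 0.005],
    [0, 0.015, 0, 0, 0.005],
    [0, 0.015, 0, 0, 0.005],
    [0, 0.015, 0, 0, 0.005],
    [0, 0.015, 0, 0, 0.005],
    [0, 0.015, 0, 0, 0.005],
    [0, 0.015, 0, 0, 0.005],
    [0, 0.015, 0, 0, 0.005],
    [0, 0.015, 0, 0, 0.005],
    [0, 0.015, 0, 0, 0.005],
    [0, 0.015, 0, 0, 0.005],
    [0, 0.015, 0, 0, 0.005],
    [0, 0.015, 0, 0, 0.005],
    [0, 0.015, 0, 0, 0.005],
    [0, 0.01, 0, 0, 0.005],
    [0, 0.005, 0, 0, 0.005],
    [0, 0.003, 0, 0, 0.005],
    [0, 0.001, 0, 0, 0.005],
    [0, 0, 0, 0, 0.005],
  ],
)

```text
clock: 30.75
position: [632.9, 203.6, 67.9]
ee_rot: [-0.061, 0.998, 0.0, 0.002]
contact_force: [1.9, -1.3, 6.1]
gripper_width: 12.2
```

Request:
drive_tool(
  steps=[
    [0, 0.001, 0, 0, 0.005],
    [0, 0.001, 0, 0, 0.005],
    [0, 0, 0, 0, 0.005],
    [0, 0, 0, 0, 0.005],
  ],
)

```text
clock: 31.15
position: [632.9, 203.7, 67.9]
ee_rot: [-0.06, 0.998, -0.001, 0.002]
contact_force: [4.6, -7.4, 6.2]
gripper_width: 12.3
```

Request:
drive_tool(
  steps=[
    [0, 0, 0, 0, 0.03],
    [0, 0, 0, 0, 0.06],
    [0, 0, 0, 0, 0.06],
    [0, 0, 0, 0, 0.06],
    [0, 0, -0.03, 0, 0.06],
    [0, 0, -0.045, 0, 0.085],
    [0, 0, -0.045, 0, 0.085],
    [0, 0, -0.04, 0, 0.085],
    [0.0435, 0.013, 0, 0, 0.085],
    [0.0435, 0.013, 0, 0, 0.085],
    [0.0435, 0.013, 0, 0, 0.085],
    [0.0435, 0.013, 0, 0, 0.085],
    [0.0435, 0.013, 0, 0, 0.085],
    [0, 0, 0.04, 0, 0.085],
    [0, 0, 0.03, 0, 0.085],
    [0, 0, 0, 0, 0.085],
    [0, 0, 0, 0, 0.085],
  ],
)

```text
clock: 32.85
position: [407.7, 243.8, 156.3]
ee_rot: [-0.061, 0.998, -0.0, 0.0]
contact_force: [1.1, 0.1, 0.0]
gripper_width: 85.5
```

```bash
python3 - <<'E'
from h import *
s=arm.read_state();print(s['position'].round(1),s['ee_rot'].round(4),s['clock'])
im,d,p,M=grab('wrist'); cv2.imwrite('pics/wrist9.png',im); W=world(d,p,M)
m=np.isfinite(W[...,2])&(np.hypot(W[...,0]-409,W[...,1]-242)<35)&(W[...,2]>92)&(W[...,2]<101);P=W[m]
print(cv2.minEnclosingCircle(P[:,:2].astype(np.float32)),len(P))
E
```

```text
[407.7 243.8 156.3] [-6.060e-02  9.982e-01 -3.000e-04  2.000e-04] 32.85
((408.67608642578125, 242.82168579101562), 11.842591285705566) 772
```

View pics/wrist9.png

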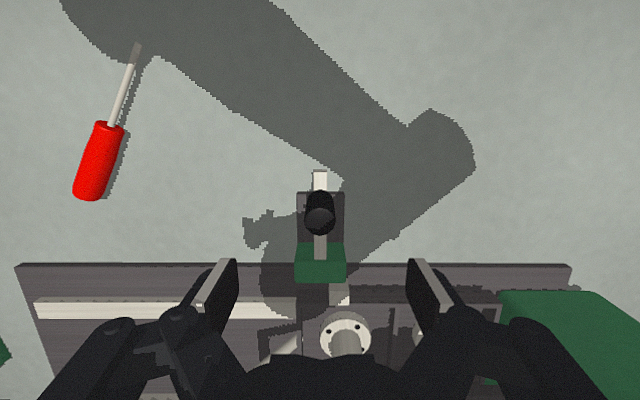

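Knob at (320,210), centred. I'll descend, grip it and slide it across.

Request:
drive_tool(
  steps=[
    [-0.001, -0.001, 0.035, 0, 0.085],
    [0, 0, 0.035, 0, 0.085],
    [0, 0, 0.015, 0, 0.085],
    [0, 0, 0.005, 0, 0.085],
    [0, 0, 0, 0, 0.06],
    [0, 0, 0, 0, 0.03],
    [0, 0, 0, 0, 0.015],
    [0, 0, 0, 0, 0.015],
    [0, 0, 0, 0, 0.015],
    [0, 0, 0, 0, 0.015],
    [-0.006, 0, 0, 0, 0.015],
    [-0.006, 0, 0, 0, 0.015],
    [-0.006, 0, 0, 0, 0.015],
    [-0.006, 0, 0, 0, 0.015],
    [-0.006, 0, 0, 0, 0.015],
    [-0.005, 0, 0, 0, 0.015],
    [-0.003, 0, 0, 0, 0.015],
    [0, 0, 0, 0, 0.015],
    [0, 0, 0, 0, 0.015],
  ],
)

```text
clock: 34.8
position: [446.8, 246.9, 67.0]
ee_rot: [-0.061, 0.998, -0.0, 0.001]
contact_force: [0.3, -4.8, 5.9]
gripper_width: 22.2
```

Request:
drive_tool(
  steps=[
    [-0.001, 0, 0, 0, 0.015],
    [-0.001, 0, 0, 0, 0.015],
    [-0.001, 0, 0, 0, 0.015],
    [0, 0, 0, 0, 0.015],
    [0, 0, 0, 0, 0.015],
  ],
)

```text
clock: 35.3
position: [448.7, 247.0, 67.0]
ee_rot: [-0.061, 0.998, -0.0, -0.0]
contact_force: [-3.2, -3.5, 8.2]
gripper_width: 22.9
```

Request:
drive_tool(
  steps=[
    [0, 0, 0, 0, 0.05],
    [0, 0, 0, 0, 0.085],
    [0, 0, 0, 0, 0.085],
    [0, 0, 0, 0, 0.085],
    [0, 0, -0.04, 0, 0.085],
    [0, 0, -0.045, 0, 0.085],
    [0, 0, -0.045, 0, 0.085],
    [0, 0, -0.045, 0, 0.085],
    [0, 0, -0.045, 0, 0.085],
    [0, -0.045, 0, 0, 0.085],
    [0, -0.045, 0, 0, 0.085],
    [0, -0.045, 0, 0, 0.085],
    [0, 0, 0, 0, 0.085],
    [0, 0, 0, 0, 0.085],
  ],
)

```text
clock: 36.7
position: [465.4, 112.7, 285.8]
ee_rot: [-0.059, 0.998, 0.0, 0.0]
contact_force: [-0.2, -0.2, 0.0]
gripper_width: 85.1
```

```bash
python3 - <<'E'
from h import *
s=arm.read_state();print(s['position'].round(1),s['ee_rot'].round(4),s['clock'])
im,d,p,M=grab('wrist'); cv2.imwrite('pics/wrist10.png',im); W=world(d,p,M)
m=np.isfinite(W[...,2])&(np.hypot(W[...,0]-447,W[...,1]-247)<35)&(W[...,2]>92)&(W[...,2]<101);P=W[m]
print(cv2.minEnclosingCircle(P[:,:2].astype(np.float32)),len(P))
yaw=0.1204; ex=np.array([np.cos(yaw),np.sin(yaw),0]); ey=np.array([-np.sin(yaw),np.cos(yaw),0])
S=np.stack([W@ex,W@ey,W[...,2]],-1)
q=S[(S[...,2]>82)&(S[...,2]<97)&(S[...,1]<150)&(S[...,1]>80)&(S[...,0]>590)&(S[...,0]<710)]; print('handle',np.percentile(q,[1,50,99],axis=0))
E
```

```text
[465.4 112.7 285.8] [-5.910e-02  9.983e-01  2.000e-04  1.000e-04] 36.7
((448.5728759765625, 246.64146423339844), 11.841827392578125) 343
handle [[593.77715556 119.12780603  82.95011659]
 [642.10530343 125.01062425  91.2122017 ]
 [701.26146418 134.81367531  93.61788275]]
```

View pics/wrist10.png

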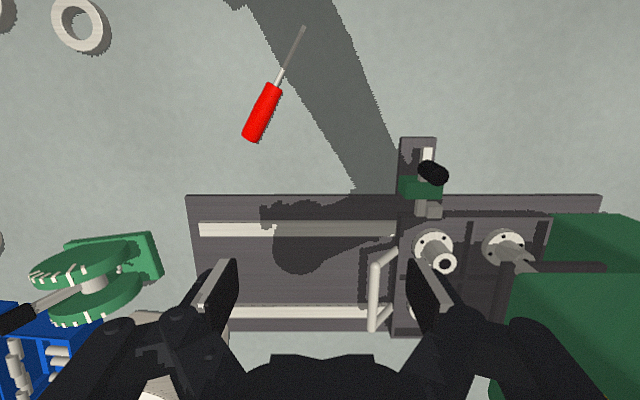

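Request:
drive_tool(
  steps=[
    [-0.0025, -0.0437, -0.01, 0, 0.03],
    [-0.0025, -0.0437, -0.01, 0, 0.03],
    [-0.0025, -0.0437, -0.01, 0, 0.03],
    [-0.0025, -0.0437, 0, 0, 0.03],
    [-0.0025, -0.0437, 0, 0, 0.03],
    [-0.0025, -0.0437, 0, 0, 0.03],
    [-0.0025, -0.0437, 0, 0, 0.03],
    [0, 0, 0, 0, 0.0],
    [0, 0, 0, 0, 0.0],
    [0, 0, 0, 0, 0.0],
    [0, 0, 0, 0, 0.0],
  ],
)

```text
clock: 37.85
position: [519.8, -186.5, 316.0]
ee_rot: [-0.061, 0.998, 0.0, 0.0]
contact_force: [-1.0, 0.4, -0.2]
gripper_width: 0.2
```

```bash
python3 - <<'E'
from h import *
s=arm.read_state();print(s['position'].round(1),s['ee_rot'].round(4),s['clock'])
im,d,p,M=grab('wrist'); cv2.imwrite('pics/wrist11.png',im); W=world(d,p,M); np.savez('wrist11.npz',W=W,im=im)
E
```

```text
[ 519.8 -186.5  316. ] [-6.150e-02  9.981e-01  0.000e+00  1.000e-04] 37.85
```

View pics/wrist11.png

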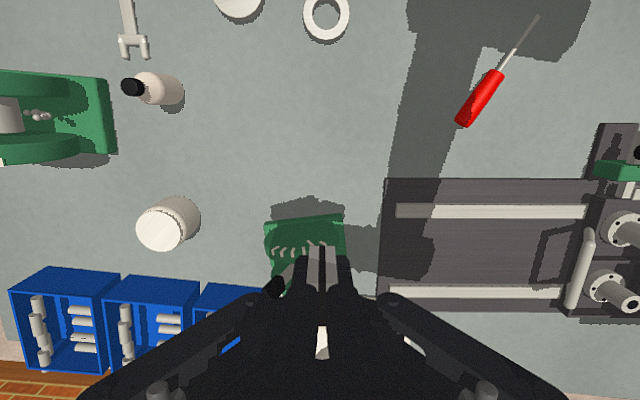

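Request:
drive_tool(
  steps=[
    [-0.045, 0, 0, 0, 0.0],
    [-0.045, 0, 0, 0, 0.0],
    [-0.045, 0, 0, 0, 0.0],
    [0, -0.03, 0, 0, 0.0],
    [0, 0, 0, 0, 0.0],
    [0, 0, 0, 0, 0.0],
  ],
)

```text
clock: 38.5
position: [657.2, -201.0, 315.5]
ee_rot: [-0.06, 0.998, 0.0, -0.0]
contact_force: [-0.0, -0.7, 0.6]
gripper_width: 0.2
```

```bash
python3 - <<'E'
from h import *
s=arm.read_state();print(s['position'].round(1),s['ee_rot'].round(4),s['clock'])
im,d,p,M=grab('wrist'); cv2.imwrite('pics/wrist12.png',im); W=world(d,p,M); np.savez('wrist12.npz',W=W,im=im)
E
```

```text
[ 657.2 -201.   315.5] [-6.040e-02  9.982e-01  1.000e-04 -3.000e-04] 38.5
```

View pics/wrist12.png

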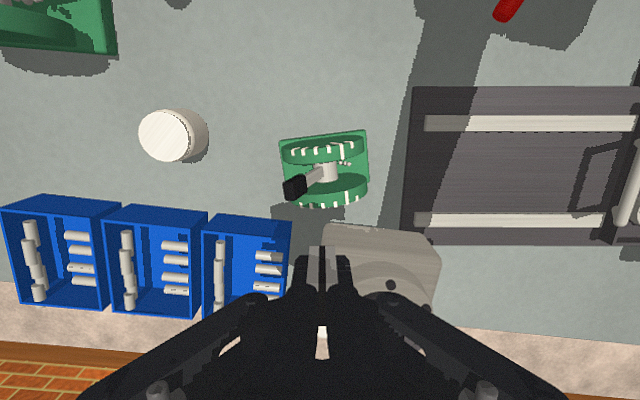

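```bash
cat > idx.py <<'E'
from h import *
def unit(W,im):
    hsv=cv2.cvtColor(im,cv2.COLOR_BGR2HSV)
    reg=np.isfinite(W[...,2])&(np.abs(W[...,0]-640)<110)&(np.abs(W[...,1]+215)<120)
    g=reg&(hsv[...,0]>60)&(hsv[...,0]<90)&(hsv[...,1]>90)&(W[...,2]>3)&(W[...,2]<125)
    g=cv2.morphologyEx(g.astype(np.uint8),cv2.MORPH_OPEN,np.ones((3,3)))>0
    k=reg&(hsv[...,2]<70)&(W[...,2]>75)&(W[...,2]<175)
    return W[g],W[k]
if __name__=='__main__':
    z=np.load('wrist12.npz'); W,im=z['W'],z['im']
    G,K=unit(W,im); 
    r=cv2.minAreaRect(G[:,:2].astype(np.float32)); print('rect',r,cv2.boxPoints(r).round(1).tolist(),len(G),G[:,2].max())
    lo=G[G[:,2]<30]; r=cv2.minAreaRect(lo[:,:2].astype(np.float32)); print('low',r,len(lo),np.median(lo[:,2]))
    for u,v in [(288,180),(293,188),(300,183),(305,180),(330,165),(282,137),(367,132),(370,180)]: print(u,v,im[v,u],W[v,u].round(1))
    print('dark',len(K),np.percentile(K,[2,50,98],axis=0).round(1).tolist() if len(K) else '')
    cv2.imwrite('pics/c12.png',cv2.resize(im[120:215,260:390],None,fx=6,fy=6,interpolation=cv2.INTER_CUBIC))
E
python3 idx.py
```

```text
rect ((658.943603515625, -196.0220489501953), (77.73841857910156, 128.36387634277344), 13.921324729919434) [[605.7999877929688, -143.10000610351562], [636.7000122070312, -267.70001220703125], [712.0999755859375, -249.0], [681.2000122070312, -124.4000015258789]] 4107 119.44264324849888
low ((658.943603515625, -196.0220489501953), (77.73841857910156, 128.36387634277344), 13.921324729919434) 1191 20.41435731117258
288 180 [14  9 13] [ 659.2 -236.8  149.6]
293 188 [31 30 35] [ 665.5 -230.2  156.1]
300 183 [35 30 36] [ 662.7 -223.8  143.2]
305 180 [10  9  6] [ 661.6 -219.   132.3]
330 165 [183 196 202] [ 652.4 -190.    76.1]
282 137 [158 166 164] [ 6.337e+02 -2.644e+02  1.000e-01]
367 132 [169 172 167] [ 610.7 -136.9    1.5]
370 180 [150 158 151] [ 6.845e+02 -1.192e+02 -1.000e-01]
dark 495 [[656.5, -240.1, 112.2], [666.5, -228.5, 151.6], [680.3, -216.8, 157.9]]
```

View pics/c12.png

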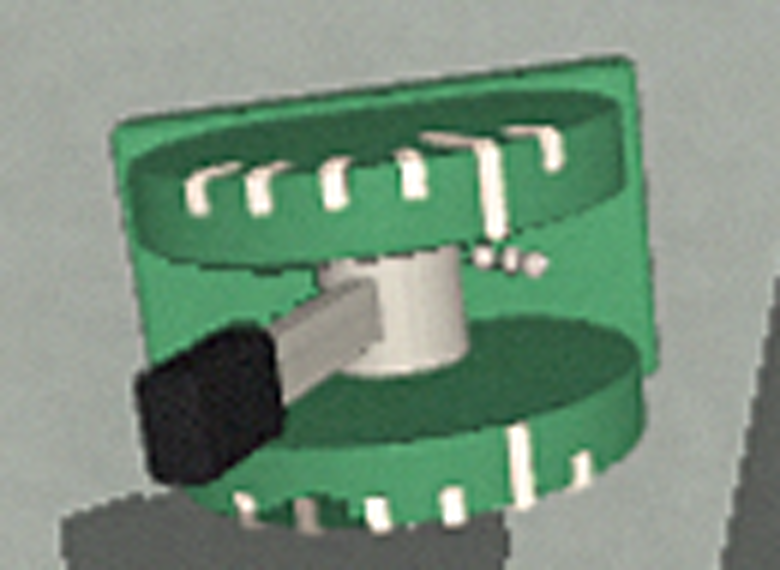

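Request:
drive_tool(
  steps=[
    [-0.006, -0.037, 0, 0, 0.0],
    [-0.006, -0.037, 0, 0, 0.0],
    [0, 0, 0, -7, 0.0],
    [0, 0, 0.04, 0, 0.0],
    [0, 0, 0.045, 0, 0.0],
    [0, 0, 0.045, 0, 0.0],
    [0, 0, 0.04, 0, 0.0],
    [0, 0, 0.02, 0, 0.0],
    [0, 0, 0, 0, 0.0],
    [0, 0, 0, 0, 0.0],
    [0, 0, 0, 0, 0.0],
  ],
)

```text
clock: 39.65
position: [679.3, -273.5, 129.0]
ee_rot: [-0.121, 0.993, -0.001, 0.002]
contact_force: [0.1, 0.0, -0.2]
gripper_width: 0.3
```

```bash
cat > st.py <<'E'
from h import *
import sys
uy=np.array([-0.2406,0.9706]); ux=np.array([0.9706,0.2406])
s=arm.read_state(); d=s['position'][:2]-[659,-196]
print(s['clock'],s['position'].round(1),'unit xy',(d@ux).round(1),(d@uy).round(1),'F_uy',(s['contact_force'][:2]@uy).round(2),s['contact_force'].round(1),s['ee_rot'].round(4))
if len(sys.argv)>1:
    for n,(a,b,c,e) in dict(side=(110,260,290,460),top=(90,200,290,450)).items():
        im,d,p,M=grab(n); cv2.imwrite(f'pics/{n}_{sys.argv[1]}.png',cv2.resize(im[a:b,c:e],None,fx=4,fy=4,interpolation=cv2.INTER_CUBIC))
E
python3 st.py a
```

```text
39.65 [ 679.3 -273.5  129. ] unit xy 1.1 -80.2 F_uy -0.0 [ 0.1  0.  -0.2] [-0.1215  0.9926 -0.001   0.0023]
```

View pics/side_a.png

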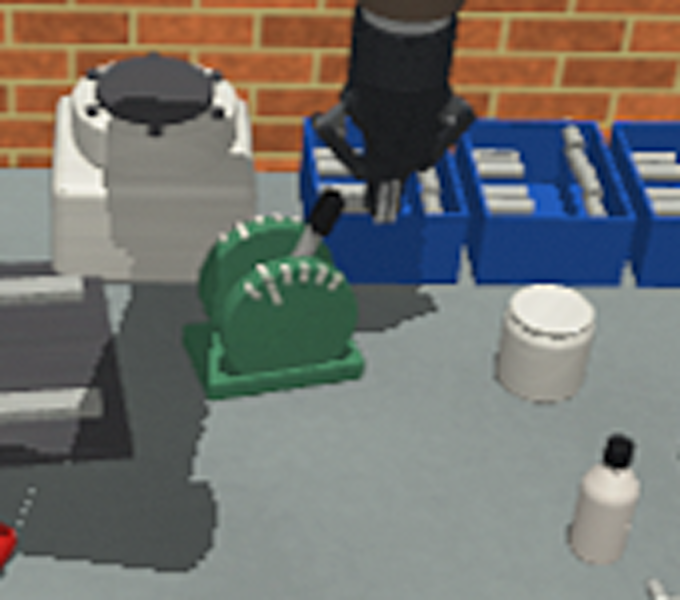

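View pics/top_a.png

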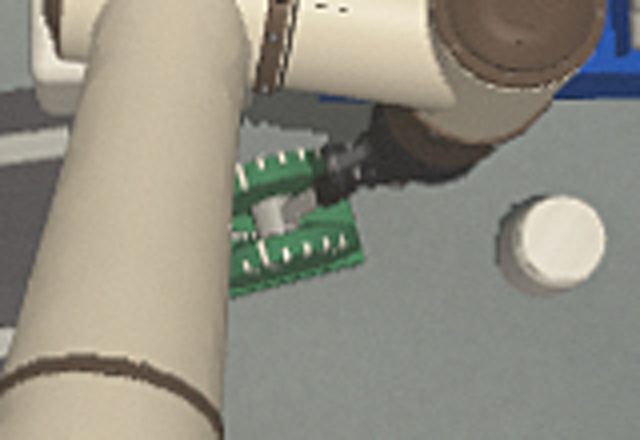

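Request:
drive_tool(
  steps=[
    [0.001, 0.005, -0.009, 0, 0.0],
    [0, 0.005, 0, 0, 0.0],
    [0, 0.003, 0, 0, 0.0],
    [0, 0.002, 0, 0, 0.0],
    [0, 0, 0, 0, 0.0],
    [0, 0, 0, 0, 0.0],
  ],
)

```text
clock: 40.35
position: [673.3, -259.2, 134.5]
ee_rot: [-0.121, 0.993, 0.0, -0.0]
contact_force: [0.2, 0.1, 0.7]
gripper_width: 0.2
```

```bash
python3 st.py b
```

```text
40.35 [ 673.3 -259.2  134.5] unit xy -1.3 -64.7 F_uy 0.01 [0.2 0.1 0.7] [-1.211e-01  9.926e-01  1.000e-04 -2.000e-04]
```

View pics/side_b.png

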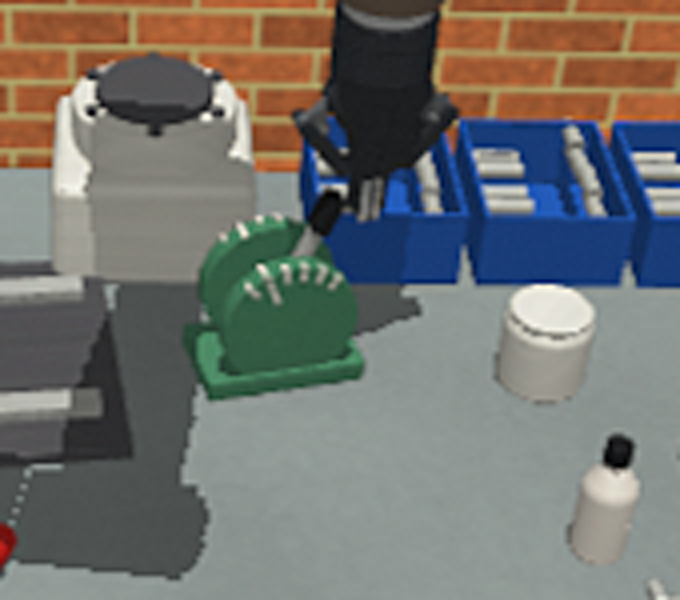

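Request:
drive_tool(
  steps=[
    [0, 0.001, -0.003, 0, 0.0],
    [0, 0.0015, 0, 0, 0.0],
    [0, 0.0015, 0, 0, 0.0],
    [0, 0.002, 0, 0, 0.0],
    [0, 0, 0, 0, 0.0],
    [0, 0, 0, 0, 0.0],
  ],
)

```text
clock: 41.05
position: [672.5, -254.7, 138.9]
ee_rot: [-0.121, 0.993, -0.001, 0.001]
contact_force: [1.0, -5.3, 2.1]
gripper_width: 0.3
```

```bash
python3 st.py
```

```text
41.05 [ 672.5 -254.7  138.9] unit xy -1.0 -60.2 F_uy -5.39 [ 1.  -5.3  2.1] [-1.210e-01  9.927e-01 -1.100e-03  9.000e-04]
```

Request:
drive_tool(
  steps=[
    [0, 0.003, 0, 0, 0.0],
    [0, 0.003, 0, 0, 0.0],
    [0, 0.003, 0, 0, 0.0],
    [0, 0, 0, 0, 0.0],
    [0, 0, 0, 0, 0.0],
  ],
)

```text
clock: 41.55
position: [669.1, -243.8, 137.1]
ee_rot: [-0.121, 0.993, 0.001, -0.001]
contact_force: [0.6, 0.5, -0.5]
gripper_width: -0.1
```

```bash
python3 st.py
```

```text
41.55 [ 669.1 -243.8  137.1] unit xy -1.7 -48.8 F_uy 0.39 [ 0.6  0.5 -0.5] [-1.209e-01  9.927e-01  1.000e-03 -7.000e-04]
```

Request:
drive_tool(
  steps=[
    [0, 0, 0, 0, 0.0],
    [0, 0, 0, 0, 0.0],
    [0, 0, 0, 0, 0.0],
    [0, 0, 0, 0, 0.0],
  ],
)

```text
clock: 41.95
position: [669.8, -244.4, 137.5]
ee_rot: [-0.121, 0.993, 0.0, -0.0]
contact_force: [-0.3, 0.0, -0.5]
gripper_width: -0.2
```

```bash
python3 st.py c
```

```text
41.95 [ 669.8 -244.4  137.5] unit xy -1.2 -49.6 F_uy 0.07 [-0.3  0.  -0.5] [-1.212e-01  9.926e-01  1.000e-04 -2.000e-04]
```

View pics/side_c.png

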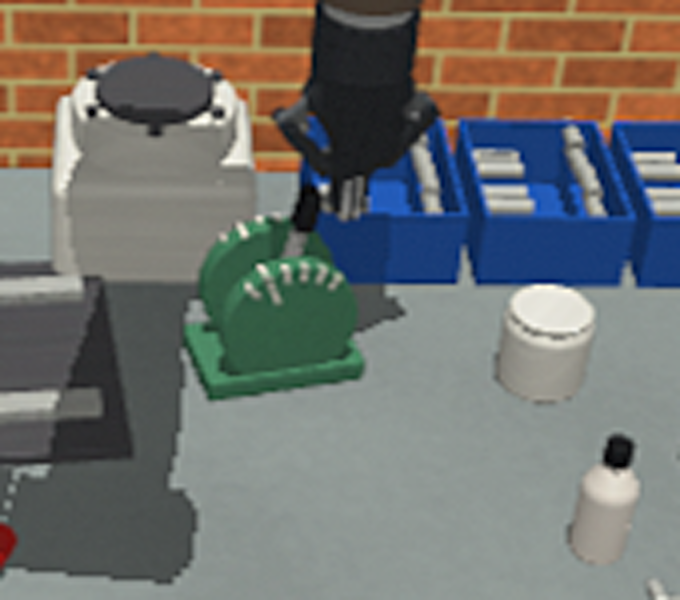

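Request:
drive_tool(
  steps=[
    [0, 0.005, 0, 0, 0.0],
    [0, 0.005, 0, 0, 0.0],
    [0, 0.003, 0, 0, 0.0],
    [0, 0.003, 0, 0, 0.0],
    [0, 0.003, 0, 0, 0.0],
    [0, 0.003, 0, 0, 0.0],
    [0, 0.002, 0, 0, 0.0],
    [0, 0, 0, 0, 0.0],
    [0, 0, 0, 0, 0.0],
  ],
)

```text
clock: 42.95
position: [663.8, -221.0, 137.6]
ee_rot: [-0.121, 0.993, 0.0, -0.0]
contact_force: [1.1, -0.5, -0.1]
gripper_width: -0.3
```

```bash
python3 st.py d
```

```text
42.95 [ 663.8 -221.   137.6] unit xy -1.4 -25.4 F_uy -0.76 [ 1.1 -0.5 -0.1] [-1.210e-01  9.927e-01  5.000e-04 -1.000e-04]
```

View pics/side_d.png

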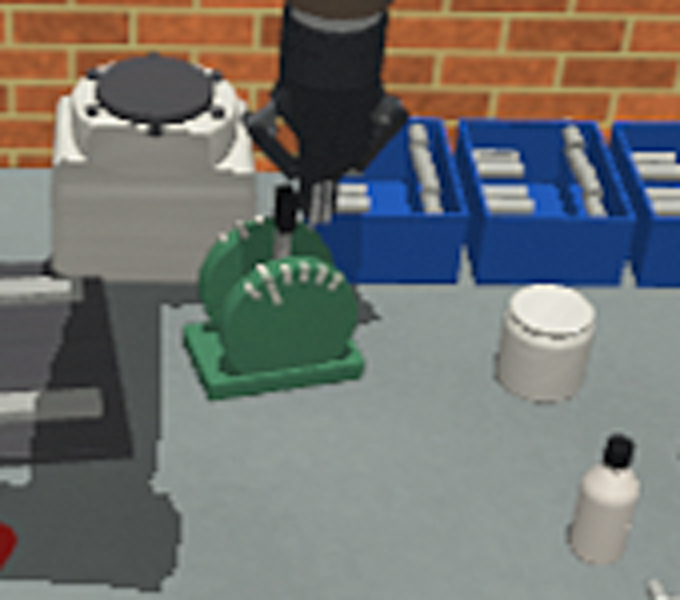

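Request:
drive_tool(
  steps=[
    [0, 0, 0, 0, 0.0],
    [0, 0, 0, 0, 0.0],
    [0, 0, 0, 0, 0.0],
    [0, 0, 0, 0, 0.0],
    [0, 0, 0, 0, 0.0],
    [0, 0.005, 0, 0, 0.0],
    [0, 0.005, 0, 0, 0.0],
    [0, 0.003, 0, 0, 0.0],
    [0, 0.003, 0, 0, 0.0],
    [0, 0.002, 0, 0, 0.0],
    [0, 0.002, 0, 0, 0.0],
    [0, 0.002, 0, 0, 0.0],
    [0, 0, 0, 0, 0.0],
    [0, 0, 0, 0, 0.0],
  ],
)

```text
clock: 44.45
position: [659.2, -202.0, 137.7]
ee_rot: [-0.121, 0.993, -0.001, 0.001]
contact_force: [2.7, -6.5, -3.1]
gripper_width: 0.3
```

```bash
python3 st.py e
```

```text
44.45 [ 659.2 -202.   137.7] unit xy -1.2 -5.9 F_uy -6.97 [ 2.7 -6.5 -3.1] [-1.208e-01  9.927e-01 -1.300e-03  5.000e-04]
```

View pics/side_e.png

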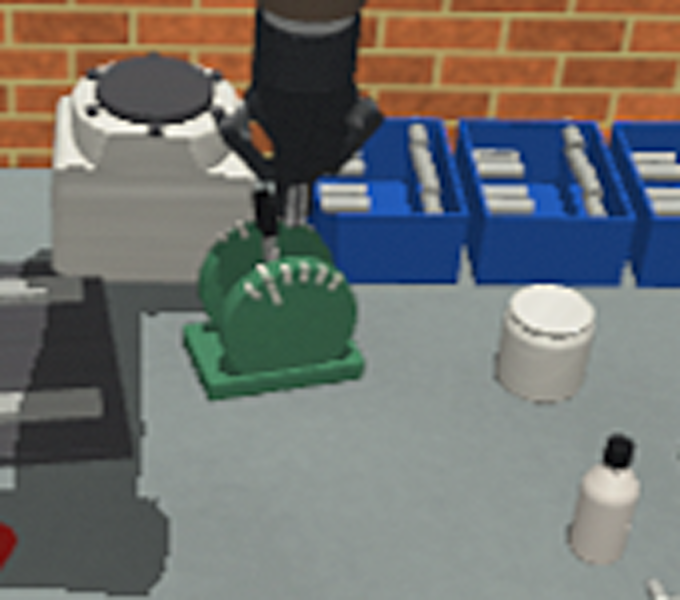

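```bash
cat > lev.py <<'E'
from h import *
uy=np.array([-0.2406,0.9706]); ux=np.array([0.9706,0.2406])
im,d,p,M=grab('side'); W=world(d,p,M)
# predicted pixel lines for each notch: pivot->tip r=102 front edge, draw
big=cv2.resize(im[130:215,325:405],None,fx=8,fy=8,interpolation=cv2.INTER_CUBIC)
cols=[(255,255,0),(0,255,255),(0,0,255)]
for th,c in zip((0.84,0.98,1.12),cols):
    f=th-0.70; P=[]
    for r in (56,102): 
        P.append([659,-196,62]+np.r_[uy*r*np.sin(f),r*np.cos(f)])
    q=proj(np.array(P),p,M); q=((q-[325,130]+.5)*8).astype(int); cv2.line(big,tuple(map(int,q[0])),tuple(map(int,q[1])),c,1)
cv2.imwrite('pics/lev.png',big)
hsv=cv2.cvtColor(im,cv2.COLOR_BGR2HSV)
D=W[...,:2]-[659,-196]; U=np.stack([D@ux,D@uy,W[...,2]-62],-1)
m=(np.abs(U[...,0])<18)&(U[...,2]>58)&(U[...,2]<106)&(np.abs(U[...,1])<70)&np.isfinite(W[...,2])&(hsv[...,2]<75)
for zz in range(58,106,6):
    q=U[m&(U[...,2]>=zz)&(U[...,2]<zz+6)]
    if len(q): print(zz,len(q),np.sort(q[:,1]).round(0)[:12],q[:,0].mean().round(1))
E
python3 lev.py
```

```text
58 1 [15.] 3.4
64 3 [ 9. 15. 16.] -7.4
70 9 [ 9. 13. 14. 16. 17. 19. 19. 20. 21.] -6.4
76 8 [ 9.  9. 12. 14. 16. 16. 19. 22.] -6.7
82 9 [-19.   3.   7.   7.  10.  14.  17.  19.  22.] -7.2
88 24 [-18. -18. -14. -12.  -8.  -6.   1.   1.   2.   3.   5.   5.] -8.7
94 22 [-19. -17. -17.  -6.   3.   5.   8.   8.  11.  12.  14.  14.] -5.6
100 19 [-17.  -6.  -6.  -6.  -0.   2.   6.   8.   9.   9.  10.  12.] -4.7
```

View pics/lev.png

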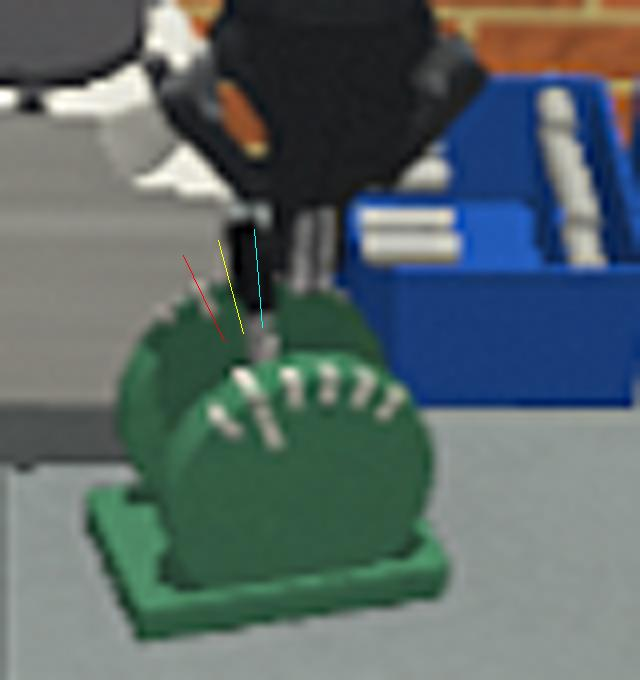

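Request:
drive_tool(
  steps=[
    [0, 0.002, 0, 0, 0.0],
    [0, 0.002, 0, 0, 0.0],
    [0, 0, 0, 0, 0.0],
    [0, 0, 0, 0, 0.0],
  ],
)

```text
clock: 45.0
position: [657.5, -196.0, 137.7]
ee_rot: [-0.121, 0.993, 0.0, -0.0]
contact_force: [-0.4, -0.4, -0.1]
gripper_width: -0.3
```

```bash
python3 st.py;python3 lev.py >/dev/null
```

```text
45.0 [ 657.5 -196.   137.7] unit xy -1.4 0.4 F_uy -0.26 [-0.4 -0.4 -0.1] [-1.208e-01  9.927e-01  4.000e-04 -2.000e-04]
```

View pics/lev.png

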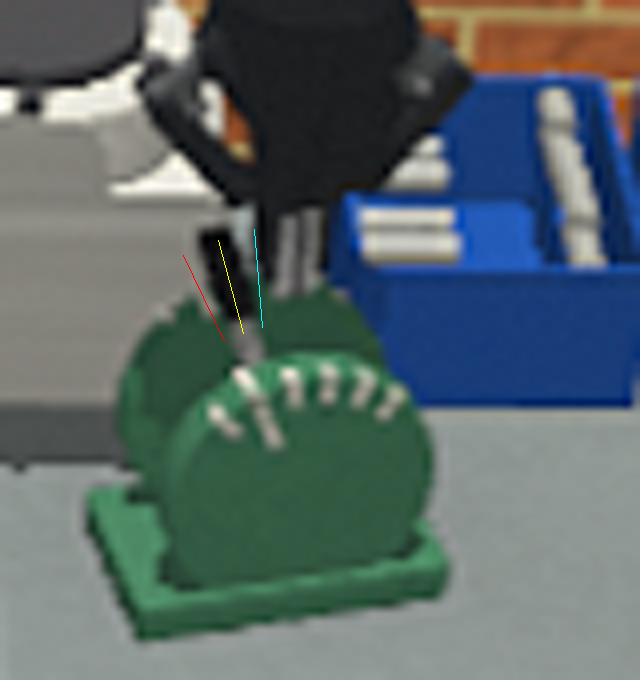

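Request:
drive_tool(
  steps=[
    [0, -0.01, 0, 0, 0.0],
    [0, -0.01, -0.02, 0, 0.0],
    [0, 0, -0.04, 0, 0.0],
    [0, 0, -0.045, 0, 0.0],
    [0, 0, -0.045, 0, 0.0],
    [0, 0, -0.03, 0, 0.0],
    [0, 0, 0, 0, 0.0],
    [0, 0, 0, 0, 0.0],
  ],
)

```text
clock: 45.85
position: [662.7, -215.6, 318.7]
ee_rot: [-0.121, 0.993, 0.0, 0.001]
contact_force: [-0.8, -0.7, -0.3]
gripper_width: 0.4
```

```bash
python3 st.py; python3 - <<'E'
from h import *
im,d,p,M=grab('wrist'); W=world(d,p,M); cv2.imwrite('pics/wrist13.png',im)
uy=np.array([-0.2406,0.9706]); ux=np.array([0.9706,0.2406])
hsv=cv2.cvtColor(im,cv2.COLOR_BGR2HSV)
D=W[...,:2]-[659,-196]; U=np.stack([D@ux,D@uy,W[...,2]-62],-1)
m=(np.abs(U[...,0])<20)&(U[...,2]>50)&(U[...,2]<112)&(np.abs(U[...,1])<90)&(hsv[...,2]<75); m[240:]=False
q=U[m]; print(len(q),np.percentile(q,[1,50,99],axis=0).round(1).tolist())
t=q[q[:,2]>q[:,2].max()-8]; print(t.mean(0))
big=cv2.resize(im[90:270,230:430],None,fx=4,fy=4,interpolation=cv2.INTER_CUBIC)
for th,c in zip((0.84,1.12,1.4),[(255,255,0),(0,255,255),(0,0,255)]):
    f=th-0.70
    q=proj(np.array([[659,-196,62]+np.r_[uy*r*np.sin(f),r*np.cos(f)] for r in (20,102)]),p,M); q=((q-[230,90]+.5)*4).astype(int); cv2.line(big,tuple(map(int,q[0])),tuple(map(int,q[1])),c,1)
cv2.imwrite('pics/c13.png',big)
E
```

```text
45.85 [ 662.7 -215.6  318.7] unit xy -1.1 -20.0 F_uy -0.45 [-0.8 -0.7 -0.3] [-1.210e-01  9.927e-01  1.000e-04  1.000e-03]
469 [[-10.0, 15.4, 71.0], [-1.0, 24.8, 94.7], [11.0, 36.5, 99.7]]
[ 0.17916124 29.0246102  96.79862158]
```

View pics/c13.png

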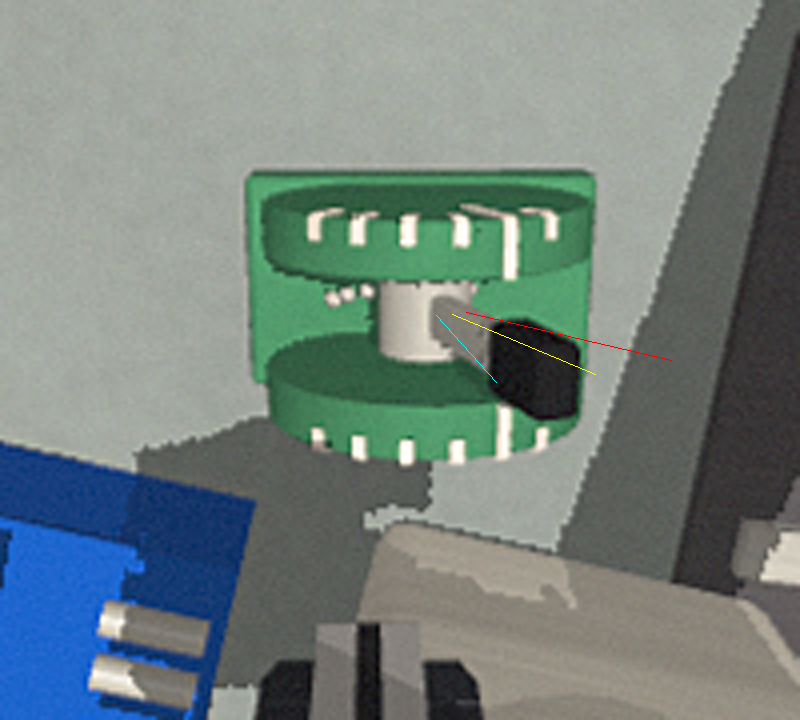

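```bash
python3 - <<'E'
from idx import *
im,d,p,M=grab('wrist'); W2=world(d,p,M)
uy=np.array([-0.2406,0.9706]); ux=np.array([0.9706,0.2406])
z=np.load('wrist12.npz')
for nm,W,im in (('start',z['W'],z['im']),('now',W2,im)):
    hsv=cv2.cvtColor(im,cv2.COLOR_BGR2HSV)
    G,_=unit(W,im); r=cv2.minAreaRect(G[G[:,2]<30][:,:2].astype(np.float32)); print(nm,r)
    U=np.stack([(W[...,:2]-[659,-196])@ux,(W[...,:2]-[659,-196])@uy,W[...,2]-62],-1)
    g=np.stack([(G[:,:2]-[659,-196])@ux,(G[:,:2]-[659,-196])@uy,G[:,2]-62],-1)
    ch=g[(g[:,2]>-10)&(np.abs(g[:,0])>15)]; 
    rim=g[(np.abs(np.hypot(g[:,1],g[:,2])-55)<8)&(g[:,2]>20)]
    # fit circle centre in (y,z)
    A=np.c_[2*rim[:,1:],np.ones(len(rim))]; s=np.linalg.lstsq(A,(rim[:,1:]**2).sum(1),rcond=None)[0]; print('cheek ctr',s[:2],np.sqrt(s[2]+s[0]**2+s[1]**2))
    m=(np.abs(U[...,0])<20)&(U[...,2]>50)&(U[...,2]<112)&(np.abs(U[...,1])<70)&(hsv[...,2]<70); m[240:]=False
    mm=cv2.erode(m.astype(np.uint8),np.ones((2,2)))>0
    q=U[mm]; h=np.histogram(q[:,2],np.arange(60,112,6)); print([(int(b),int(n),q[(q[:,2]>=b)&(q[:,2]<b+6)][:,1].mean().round(1)) for n,b in zip(*h) if n>3])
    Y=q[:,1]; print('y',np.percentile(Y,[1,99]),'z',np.percentile(q[:,2],[1,99]))
E
```

```text
start ((658.943603515625, -196.0220489501953), (77.73841857910156, 128.36387634277344), 13.921324729919434)
cheek ctr [-0.33653941  1.67018029] 53.40984194993981
[(66, 32, np.float64(-23.9)), (72, 58, np.float64(-26.3)), (78, 59, np.float64(-28.7)), (84, 66, np.float64(-31.4)), (90, 203, np.float64(-38.2)), (96, 8, np.float64(-36.1))]
y [-44.287468   -22.93755406] z [69.34483779 96.28724331]
now ((659.39404296875, -195.87481689453125), (78.80998229980469, 128.5323486328125), 14.261157989501953)
cheek ctr [-0.26034257  2.00440417] 53.11028927258145
[(72, 27, np.float64(18.0)), (78, 51, np.float64(19.3)), (84, 52, np.float64(21.3)), (90, 76, np.float64(26.8)), (96, 199, np.float64(29.2))]
y [16.60173445 36.3756083 ] z [74.69753295 99.50330342]
```

Request:
drive_tool(
  steps=[
    [0, 0, 0, 0, 0.0],
    [0, 0, 0, 0, 0.0],
    [0, 0, 0, 0, 0.0],
    [0, 0, 0, 0, 0.0],
    [0, 0, 0, 0, 0.0],
    [0, 0, 0, 0, 0.0],
    [0, 0, 0, 0, 0.0],
    [0, 0, 0, 0, 0.0],
    [0, 0, 0, 0, 0.0],
    [0, 0, 0, 0, 0.0],
  ],
)

```text
clock: 46.95
position: [662.6, -215.5, 317.9]
ee_rot: [-0.121, 0.993, 0.0, 0.0]
contact_force: [0.0, -0.1, 0.4]
gripper_width: -0.1
```

```bash
cat > th.py <<'E'
from h import *
from scipy.optimize import minimize
uy=np.array([-0.2426,0.9701]); ux=np.array([0.9701,0.2426]); C=[659.2,-195.9]
def pad_pts(W,im,rowmax=240):
    hsv=cv2.cvtColor(im,cv2.COLOR_BGR2HSV); D=W[...,:2]-C
    U=np.stack([D@ux,D@uy,W[...,2]-62],-1)
    m=(np.abs(U[...,0])<18)&(U[...,2]>58)&(U[...,2]<112)&(np.abs(U[...,1])<75)&(hsv[...,2]<70); m[rowmax:]=False
    m=cv2.morphologyEx(m.astype(np.uint8),cv2.MORPH_OPEN,np.ones((2,2)))>0
    return U[m]
def fit(q):
    # box: along lever r 68..102, thickness +-7, width +-11 ; surface distance
    def cost(p):
        f=p[0]; a=q[:,1]*np.sin(f)+q[:,2]*np.cos(f)-85; b=q[:,1]*np.cos(f)-q[:,2]*np.sin(f)
        X=np.abs(np.c_[q[:,0],b,a])-[11,7,17]
        s=np.linalg.norm(np.maximum(X,0),axis=1)+np.minimum(X.max(1),0)
        return np.minimum(np.abs(s),6).mean()
    g=np.linspace(-.75,.75,301); c=[cost([t]) for t in g]; i=int(np.argmin(c)); return g[i]+.7,c[i]
if __name__=='__main__':
    z=np.load('wrist12.npz'); print('start',fit(pad_pts(z['W'],z['im'])))
    im,d,p,M=grab('wrist'); W=world(d,p,M); q=pad_pts(W,im); print('now',len(q),fit(q),arm.read_state()['clock'])
    im,d,p,M=grab('side'); W=world(d,p,M); q=pad_pts(W,im,400); print('side',len(q),fit(q) if len(q)>10 else '')
E
python3 th.py
```

```text
start (np.float64(-0.050000000000000044), np.float64(nan))
now 466 (np.float64(-0.050000000000000044), np.float64(nan)) 47.0
side 50 (np.float64(-0.050000000000000044), np.float64(nan))
```

```bash
sed -i 's/    return U\[m\]/    q=U[m]; return q[np.isfinite(q).all(1)]/' th.py; python3 th.py
```

```text
start (np.float64(0.27999999999999997), np.float64(0.9152386562295577))
now 458 (np.float64(1.01), np.float64(0.8745247425490941)) 47.1
side 46 (np.float64(1.04), np.float64(2.380567552926128))
```

```bash
python3 - <<'E'
from h import *
from th import uy,ux,C
p,M=w2c('side')
def box(th):
    f=th-.7; L=np.array([*(uy*np.sin(f)),np.cos(f)]); T=np.array([*(uy*np.cos(f)),-np.sin(f)]); X=np.array([*ux,0]); c=np.array([*C,62])+85*L
    P=[c+a*11*X+b*7*T+e*17*L for a in(-1,1) for b in(-1,1) for e in(-1,1)]
    return cv2.convexHull(((proj(np.array(P),p,M)-[290,110]+.5)*4-.5).astype(np.float32)).reshape(-1,2)
out={}
for n in 'abcde':
    im=cv2.imread(f'pics/side_{n}.png'); g=im.max(2)
    best=[]
    for th in np.arange(.1,1.3,.02):
        m=np.zeros(g.shape,np.uint8); cv2.fillConvexPoly(m,box(th).astype(np.int32),1)
        m2=cv2.dilate(m,np.ones((13,13)))-m
        m2[:190]=0
        best.append((g[m>0].mean(), th))
    best.sort(); print(n,[(round(t,2),round(float(v),1)) for v,t in best[:4]])
ims=[]
for n,ths in dict(a=[.28],c=[.42,.56],d=[.70,.84],e=[.84,.98]).items():
    im=cv2.imread(f'pics/side_{n}.png')
    for t,col in zip(ths,[(0,255,255),(0,0,255)]): cv2.polylines(im,[box(t).astype(np.int32)],True,col,1)
    ims.append(im[120:300,200:400])
cv2.imwrite('pics/cmp.png',cv2.resize(np.vstack([np.hstack(ims[:2]),np.hstack(ims[2:])]),None,fx=1.6,fy=1.6))
E
```

```text
a [(np.float64(0.26), 46.9), (np.float64(0.28), 47.2), (np.float64(0.3), 48.5), (np.float64(0.24), 48.8)]
b [(np.float64(0.26), 44.8), (np.float64(0.24), 45.5), (np.float64(0.28), 46.4), (np.float64(0.22), 48.1)]
c [(np.float64(0.48), 45.0), (np.float64(0.46), 45.3), (np.float64(0.5), 47.6), (np.float64(0.44), 48.0)]
d [(np.float64(0.64), 41.7), (np.float64(0.62), 42.2), (np.float64(0.66), 43.3), (np.float64(0.6), 43.5)]
e [(np.float64(0.84), 37.8), (np.float64(0.82), 39.4), (np.float64(0.86), 39.6), (np.float64(0.88), 41.3)]
```

View pics/cmp.png

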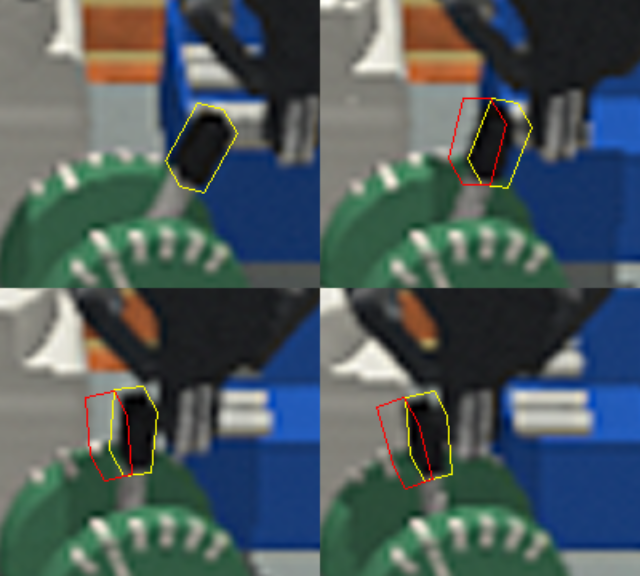

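Request:
drive_tool(
  steps=[
    [-0.001, 0.0475, 0, 0, 0.06],
    [0, 0, 0, 0, 0.06],
    [0, 0, 0, 0, 0.06],
    [0, 0, 0.04, 0, 0.06],
    [0, 0, 0.045, 0, 0.06],
    [0, 0, 0.045, 0, 0.06],
    [0, 0, 0.03, 0, 0.06],
    [0, 0, 0.015, 0, 0.06],
    [0, 0, 0.009, 0, 0.06],
    [0, 0, 0, 0, 0.06],
    [0, 0, 0, 0, 0.06],
  ],
)

```text
clock: 48.25
position: [653.0, -169.7, 134.9]
ee_rot: [-0.121, 0.993, -0.0, 0.001]
contact_force: [0.1, 0.6, 0.6]
gripper_width: 60.2
```

```bash
cat > sv.py <<'E'
from h import *
from th import uy,ux,C
import sys
s=arm.read_state(); D=s['position'][:2]-C
print(s['clock'],'unit',(D@ux).round(1),(D@uy).round(1),'z',s['position'][2].round(1),'F_uy',(s['contact_force'][:2]@uy).round(2),s['contact_force'].round(1),'w',round(s['gripper_width'],1))
im,d,p,M=grab('side')
def box(th):
    f=th-.7; L=np.array([*(uy*np.sin(f)),np.cos(f)]); T=np.array([*(uy*np.cos(f)),-np.sin(f)]); X=np.array([*ux,0]); c=np.array([*C,62])+85*L
    P=[c+a*11*X+b*7*T+e*17*L for a in(-1,1) for b in(-1,1) for e in(-1,1)]
    return cv2.convexHull(((proj(np.array(P),p,M)-[320,120]+.5)*8-.5).astype(np.float32)).reshape(-1,2)
big=cv2.resize(im[120:195,320:405],None,fx=8,fy=8,interpolation=cv2.INTER_CUBIC)
for t,c in zip((.28,.56,.84,1.12),[(255,255,0),(0,255,255),(0,0,255),(255,0,255)]): cv2.polylines(big,[box(t).astype(np.int32)],True,c,1)
cv2.imwrite(f'pics/sv_{sys.argv[1]}.png',big)
E
python3 sv.py 1
```

```text
48.25 unit 0.3 26.9 z 134.9 F_uy 0.57 [0.1 0.6 0.6] w 60.2
```

View pics/sv_1.png

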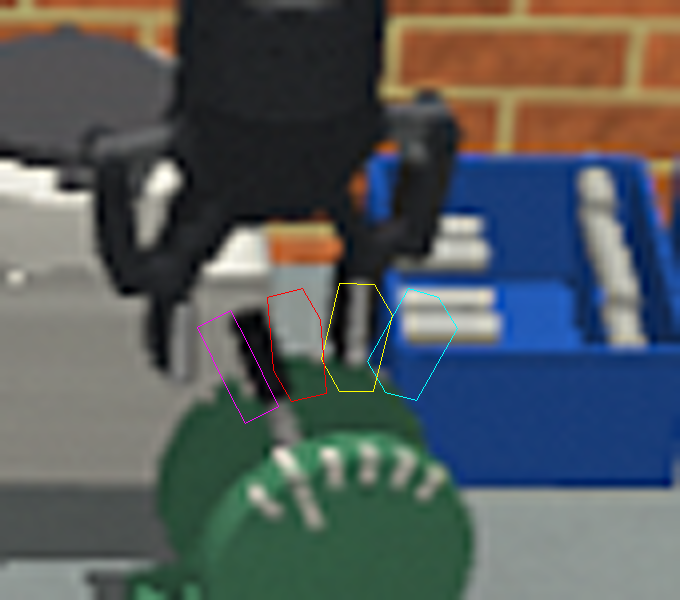

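Request:
drive_tool(
  steps=[
    [0, 0, 0, 0, 0.034],
    [0, 0, 0, 0, 0.034],
    [0, -0.005, 0, 0, 0.034],
    [0, -0.005, 0, 0, 0.034],
    [0, -0.005, 0, 0, 0.034],
    [0, -0.005, 0, 0, 0.034],
    [0, -0.005, 0, 0, 0.034],
    [0, -0.005, 0, 0, 0.034],
    [0, -0.005, 0, 0, 0.034],
    [0, -0.005, 0, 0, 0.034],
    [0, -0.003, 0, 0, 0.034],
    [0, 0, 0, 0, 0.034],
    [0, 0, 0, 0, 0.034],
  ],
)

```text
clock: 49.6
position: [662.3, -211.4, 133.4]
ee_rot: [-0.121, 0.993, 0.0, -0.0]
contact_force: [0.7, 0.5, 0.2]
gripper_width: 34.2
```

```bash
python3 sv.py 2
```

```text
49.6 unit -0.8 -15.7 z 133.4 F_uy 0.33 [0.7 0.5 0.2] w 34.2
```

View pics/sv_2.png

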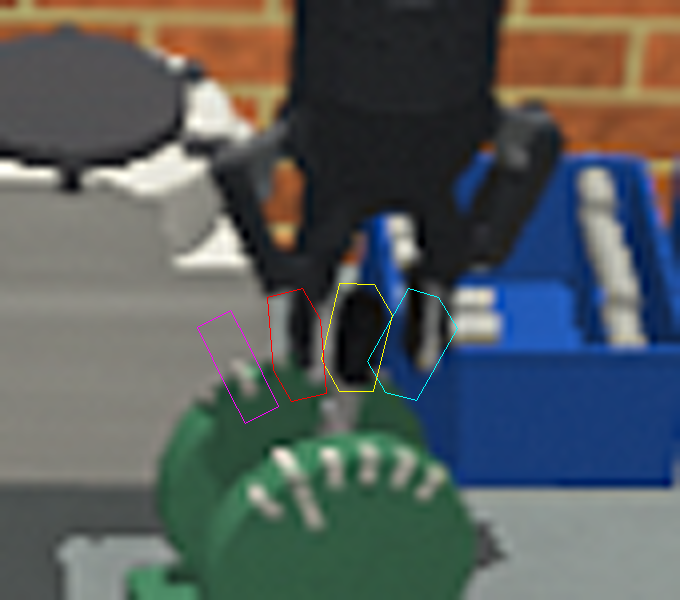

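Request:
drive_tool(
  steps=[
    [0, 0, 0, 0, 0.034],
    [0, 0, 0, 0, 0.034],
    [0, 0, 0, 0, 0.034],
    [0, 0, 0, 0, 0.034],
    [0, 0, 0, 0, 0.034],
    [0, 0, 0, 0, 0.034],
    [0, 0.003, 0, 0, 0.034],
    [0, 0.003, 0, 0, 0.034],
    [0, 0.003, 0, 0, 0.034],
    [0, 0.003, 0, 0, 0.034],
    [0, 0.003, 0, 0, 0.034],
    [0, 0.003, 0, 0, 0.034],
    [0, 0.003, 0, 0, 0.034],
    [0, 0.003, 0, 0, 0.034],
    [0, 0.003, 0, 0, 0.034],
    [0, 0.003, 0, 0, 0.034],
    [0, 0.002, 0, 0, 0.034],
    [0, 0, 0, 0, 0.034],
    [0, 0, 0, 0, 0.034],
  ],
)

```text
clock: 51.55
position: [654.8, -179.6, 133.8]
ee_rot: [-0.121, 0.993, 0.0, 0.0]
contact_force: [-0.4, -0.4, -0.6]
gripper_width: 34.0
```

```bash
python3 sv.py 3
```

```text
51.55 unit -0.3 16.9 z 133.8 F_uy -0.25 [-0.4 -0.4 -0.6] w 34.0
```

View pics/sv_3.png

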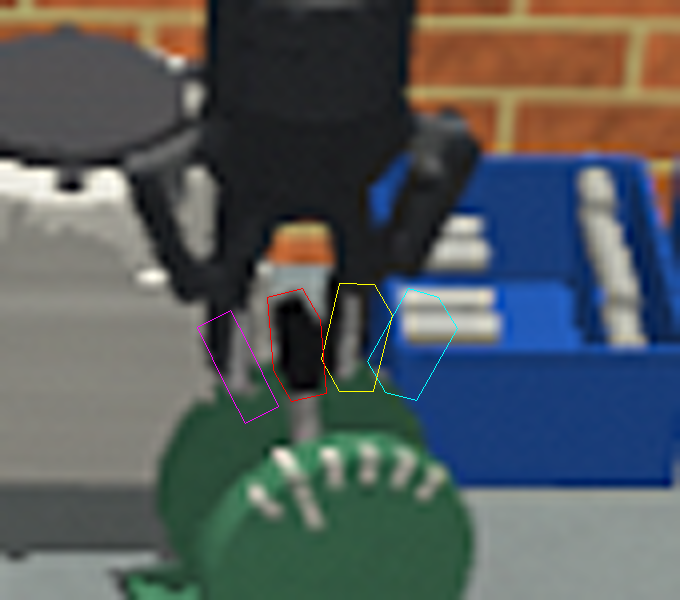

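Request:
drive_tool(
  steps=[
    [0, 0, 0, 0, 0.034],
    [0, 0, 0, 0, 0.034],
    [0, 0, 0, 0, 0.034],
    [0, 0, 0, 0, 0.034],
    [0, 0, 0, 0, 0.034],
    [0, 0, 0, 0, 0.034],
    [0, 0.003, 0, 0, 0.034],
    [0, 0.003, 0, 0, 0.034],
    [0, 0.003, 0, 0, 0.034],
    [0, 0.003, 0, 0, 0.034],
    [0, 0.003, 0, 0, 0.034],
    [0, 0.003, 0, 0, 0.034],
    [0, 0.002, 0, 0, 0.034],
    [0, 0, 0, 0, 0.034],
    [0, 0, 0, 0, 0.034],
  ],
)

```text
clock: 53.1
position: [650.1, -160.0, 134.0]
ee_rot: [-0.121, 0.993, 0.0, 0.0]
contact_force: [0.2, -0.3, 0.0]
gripper_width: 33.8
```

```bash
python3 sv.py 4
```

```text
53.1 unit -0.1 37.0 z 134.0 F_uy -0.36 [ 0.2 -0.3  0. ] w 33.8
```

View pics/sv_4.png

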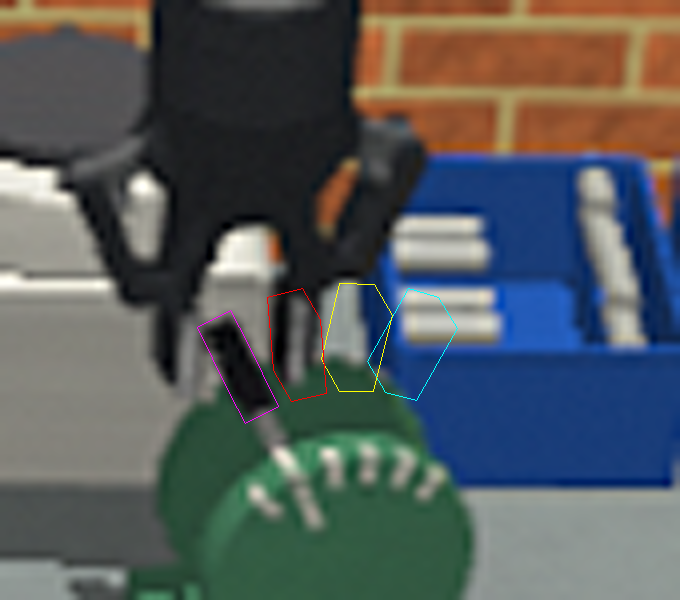

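Request:
drive_tool(
  steps=[
    [0, 0, 0, 0, 0.034],
    [0, 0, 0, 0, 0.034],
    [0, 0, 0, 0, 0.034],
    [0, 0, 0, 0, 0.034],
    [0, 0, 0, 0, 0.06],
    [0, 0, 0, 0, 0.06],
    [0, 0, 0, 0, 0.06],
    [0, 0, -0.02, 0, 0.06],
    [0, 0, -0.04, 0, 0.06],
    [0, 0, -0.045, 0, 0.06],
    [0, 0, -0.045, 0, 0.06],
    [0, 0, -0.04, 0, 0.06],
    [0, -0.03, 0, 0, 0.06],
    [0, -0.03, 0, 0, 0.06],
    [0, 0, 0, 0, 0.06],
    [0, 0, 0, 0, 0.06],
  ],
)

```text
clock: 54.75
position: [664.2, -219.2, 323.0]
ee_rot: [-0.12, 0.993, 0.0, -0.001]
contact_force: [0.2, -0.4, -0.3]
gripper_width: 59.8
```

```bash
python3 sv.py 5; python3 th.py; python3 - <<'E'
from h import *
im,d,p,M=grab('wrist'); cv2.imwrite('pics/wrist14.png',im)
im,d,p,M=grab('top'); cv2.imwrite('pics/top14.png',im)
E
```

```text
54.75 unit -0.8 -23.8 z 323.0 F_uy -0.41 [ 0.2 -0.4 -0.3] w 59.8
start (np.float64(0.27999999999999997), np.float64(0.9152386562295577))
now 485 (np.float64(1.1199999999999999), np.float64(0.8438484290987437)) 54.85
side 42 (np.float64(1.155), np.float64(2.349982904041403))
```

View pics/sv_5.png

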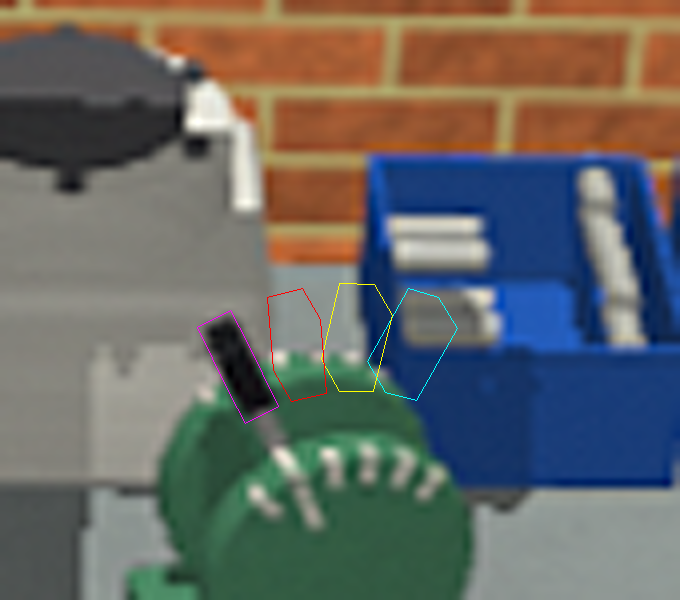

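View pics/top14.png

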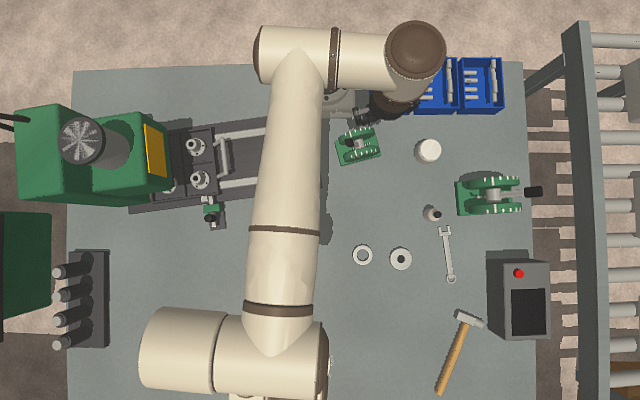

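```bash
python3 - <<'E'
from bench import arm
s=arm.read_state(); print(s['clock'],s['contact_force'])
print(arm.job_done())
E
```

```text
55.0 [0.11792031 0.42958567 0.62548394]
the job is handed in; nothing more can be done
None
```

I handed the job in at 55 s, with every stage done and the final checks agreeing; one earlier check on the lever failed and I corrected it.

- **Lock bar and carriage:** I pulled the lock bar back about 38.7 mm and drew the carriage out 229 mm.
- **Hubs:** Three hubs were present. I stood one each in bays 2, 1 and 0. Before closing, all three read about 84 mm to the boss top, which means upright on the tray floor; the bay 2 hub was partly hidden by a finger.
- **Closing:** I eased the carriage home at about 0.15 m/s until it met the stop, then slid the lock bar across to its stop. The knob measured within about 1 mm of where it started, and the handle was back at its home reading.
- **Lever, first pass (failed check):** Pushing with closed fingers left the lever part-way between notches, at about 0.47, 0.65 and 1.01 rad.
- **Lever, corrected:** I moved it back to the third notch with the fingers straddling the pad. I then stepped it through 0.56, 0.84 and 1.12 rad, resting at least half a second in each.

**Last checks:** A fit to the wrist camera put the lever at 1.12 rad; the coarser side-camera fit gave 1.155. Nothing was touching the tool. The top view showed the carriage home, the lock bar across, two hubs clearly upright and the flange of the third under the press head. The ring, disc, tin, bottle and wrench were unmoved in it, but the arm hid the screwdriver, last seen unmoved just before I turned to the lever.

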